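# Pile angle brackets in alternating directions beside the marking laser

### The arm

A 7-joint arm with a two-finger parallel gripper is mounted at the origin on a cart in front of the work surface, level with it; the furniture and walls round the work are solid. World frame = base frame: x ahead of the robot, y to its left, z up, the work surface at z = 0. Lengths are in m, angles in rad, forces in N, time in s.
With the tool pointing down it reaches from about 0.425 to 0.95 m from the base axis. Payload 4.7 kg.
Tool frame: the origin (TCP) lies at the very end of the fingers, on their centre line; the grasp point (between the pads) lies 19 mm behind it; z points along the fingers, y is the direction in which the jaws open and shut (so a half turn about z gives the same grasp; the last joint's range is limited). The gripper opens to 87 mm and grips with 3 to 60 N. Pads are 19 mm wide; open, the fingers measure 117 mm over their backs; the gripper's body (75 mm by 190 mm) begins 51 mm behind the grasp point.
Start: joints at [-1.275, 0.469, -0.049, 1.532, 0.024, 1.141, -0.082], TCP at [0.215, 0.64, 0.223] pointing down, gripper open.
Joint ranges: [-2.59, 2.59], [-0.33, 1.99], [-1.39, 1.29], [0.1, 2.45], [-1.04, 4.18], [0.21, 1.99], [-2.66, 2.66]. Speed limits (rad/s): [2.57, 2.57, 3.14, 3.14, 3.14, 3.14, 3.14].

### API

Orientations are given as a unit quaternion [x, y, z, w].
In Python, from cell import env gives the robot as it stands.
- The arm moves only by the shell command python3 -m jog 'ROWS' [OPENING] [FORCE]. ROWS is JSON, a list of rows, each an object of numbers: "x", "y", "z": the shift along the tool's x, y, z each as a share of 0.04 m, from -1 to 1; "wx", "wy", "wz": the turn, a rotation vector about the tool's x, y, z each as a share of 0.08 rad, from -1 to 1. A call has 1 to 20 rows; each row shifts and turns the pose as measured when the row begins, along the tool's axes as they then stand; what a row does not reach is not made up. A row lasts 1/10 s, in which the tool goes at most 50 mm and 8.59 degrees, less where a joint would pass 70% of its speed; a pose out of reach is approached as far as the arm can. A call with a number of a shift or a turn outside -1 to 1 is refused whole. A call with a gripper value outside its range is refused whole. OPENING is the opening, from 0 (shut) to 1 (fully open), set as the call begins (- or left out, the last holds). The fingers move at their own pace and stop on an object; FORCE is the grip in N (left out, the last holds). Time passes only in rows, so rows that do not move let the fingers close. It gives the time, the measured TCP pose, the force and the opening at its end, in the units of the state.
- env.observe(): the state, without advancing time (a new reading comes with each control period).
- env.grab_frame(name): name is "scene" or "top"; returns (picture, depth): 384x512x3 uint8, blue, green, red; 384x512 float32, m along the optical axis (not along the pixel's ray), 0 where there is no reading.
- env.camera_model(name): a dict with "intrinsics" (3x3 intrinsics, pixels), "world_from_camera" (4x4, takes a point from camera to world coordinates). Camera axes: x right, y down, z forward; pixel columns grow to the right and rows downward; lengths in m; the calibration is good to about 2 mm. A picture is of the moment at which its call begins. camera_model takes no time and is no camera call.
- env.finish_job(): hands the job in, once; it reports no verdict.
Trained networks look in the newest picture that a camera, given by its name, has taken for a name from the list of things; names that differ only in an ending like _2 or _b are one class to them, and where a whole thing is asked for, a point or a joint stands for the part that bears it (a point fixed in the world has none). Each returns a list of dicts, best first, with "p" (0 to 1); they miss things now and then, are a little off and sometimes report something else, mostly with a low value. They report only what shows in the picture. A call takes as long as a camera call. They do not tell look-alikes from the thing itself.
- env.spot_in(camera, name): "xy" ([column, row] as shares, 0 to 1, of the picture: columns of its width, rows of its height, amid what is visible of it).
- env.pinpoint(camera, name): "xy" ([column, row] as shares, 0 to 1, of the picture: columns of its width, rows of its height: a listed point, or the origin of a listed thing).
The state is a dict: "time": time; "joints": joint angles; "qd": joint speeds; "tau": joint torques, N m; "position": TCP position; "ee_rot": TCP orientation; "contact_force": force on the tool from outside, world axes, zero at the start; "wrist_torque": the same for the moment, N m; "finger_gap": finger opening in m.
Only numpy, scipy, OpenCV 4.12 (cv2) and the standard library are available. Lean on these libraries where they do the work, as an engineer would, in place of code of your own. Each camera call takes 0.05 s, during which the arm holds its last target.

### The job

Pile up the three steel angle brackets so that they wait, compact and balanced, for laser marking. Leave the large one where it lies; lay the medium one flat on its leg, facing the opposite way, lined up and with its upright flange flush over the large one's free end; then lay the small one flat on the medium one's leg, turned back to face the same way as the large one, lined up and with its flange flush over the medium one's free end.

Things in the scene. Friction and masses are not known exactly. Their poses are not given: they have to be found in the camera images.
- large_leg (a point): Large grey steel angle bracket, loose, 0.6 kg, base of the pile, lying on its leg at the right of the table. Leg 120 long, 60 wide, 10 mm thick; low flange at one end, 10 thick, top 24 above the table. Point: centre of the leg's upper face, 10 above the table; x points along the leg from flange to free end, z up. Flange outer face at x = -60, free end at x = +60.
- medium_flange (a point): Medium grey steel angle bracket, loose, about 0.18 kg, lying on its leg, flange upright. Leg 95 long, 50 wide, 10 mm thick; flange at one end 10 thick, 50 wide, top 50 above the leg's underside; pinch it across its thickness from above. Point: centre of the flange, 25 above the underside; x points along the leg to its free end, z up. Flange outer face at x = -5, free end at x = +90.
- small_flange (a point): Small grey steel angle bracket, loose, about 0.10 kg, lying on its leg, flange upright. Leg 60 long, 40 wide, 10 mm thick; flange at one end 10 thick, 40 wide, top 45 above the leg's underside; pinch it across its thickness from above. Point: centre of the flange, 22.5 above the underside; x points along the leg to its free end, z up. Flange outer face at x = -5, free end at x = +55.
There are look-alikes about, which are no part of the job. What is shaped like the part that bears small_flange but black is not meant.

How it is judged:
By the outcome, as a careful person would: the job done as asked, in the order asked, and still so for the second after the job is handed in, with the robot touching nothing.
It also fails if it takes over 61 s, if anything falls off the work surface, if the arm or the gripper's body presses on something with over 40 N, if the wrist force passes 120 N, or if a joint passes its speed limit or range.

## Working session

There is one attempt and no reset: what is moved stays moved. The work goes in short steps, Python scripts to look and compute and a shell command to move; the robot and the scene stay as the last step left them, time stands still between calls to the robot, and variables do not carry over. Pictures are saved under pics/ and viewed, and the job is handed in when it is done.

```bash
mkdir -p pics; ls; python3 - <<'E'
from cell import env
import cv2,numpy as np
s=env.observe()
for k in("time","position","ee_rot","finger_gap","contact_force"):print(k,np.round(s[k],4))
for c in("scene","top"):
    p,d=env.grab_frame(c);cv2.imwrite(f"pics/{c}0.png",p);np.save(f"pics/{c}0.npy",d)
    m=env.camera_model(c);print(c,np.round(m["intrinsics"],1).tolist(),np.round(m["world_from_camera"],3).tolist())
    for n in("large_leg","medium_flange","small_flange"):
        print(n,[(np.round(np.array(r["xy"])*[512,384],1).tolist(),round(r["p"],2)) for r in env.pinpoint(c,n)])
E
```

```text
pics
time 0.0
position [0.2152 0.6391 0.2215]
ee_rot [ 1.617e-01  9.868e-01 -1.000e-03 -1.000e-04]
finger_gap 0.0872
contact_force [-0.8684 -0.2833 -0.0118]
scene [[400.1, 0.0, 255.3], [0.0, 400.1, 190.4], [0.0, 0.0, 1.0]] [[-0.836, -0.382, 0.394, 0.201], [-0.548, 0.583, -0.599, 0.305], [-0.001, -0.717, -0.697, 0.637], [0.0, 0.0, 0.0, 1.0]]
large_leg [([314.6, 155.2], 0.94)]
medium_flange [([276.9, 190.6], 0.68)]
small_flange [([196.5, 261.1], 0.74), ([230.7, 171.1], 0.69)]
top [[412.6, 0.0, 255.3], [0.0, 412.6, 196.2], [0.0, 0.0, 1.0]] [[0.013, -0.982, 0.19, 0.405], [-0.999, -0.005, 0.043, -0.222], [-0.041, -0.191, -0.981, 0.871], [0.0, 0.0, 0.0, 1.0]]
large_leg [([366.0, 231.5], 0.98)]
medium_flange [([288.3, 229.6], 0.69)]
small_flange [([165.6, 209.9], 0.78), ([287.9, 165.6], 0.71)]
```

View pics/scene0.png

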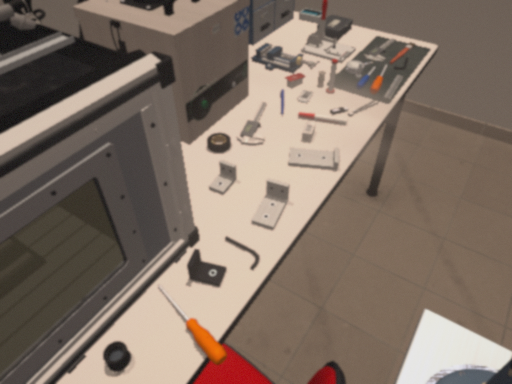

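View pics/top0.png

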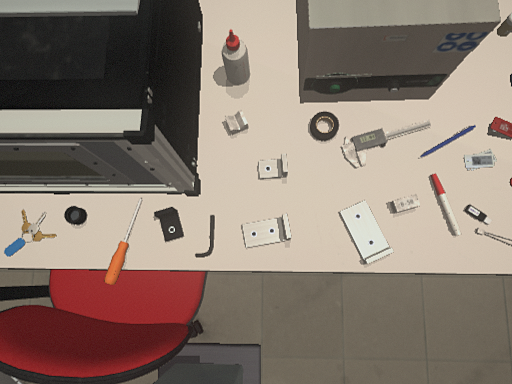

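```bash
cat > h.py <<'E'
from cell import env
import cv2,numpy as np
def cloud(c,d):
    m=env.camera_model(c);K=m["intrinsics"];T=np.array(m["world_from_camera"]);K=np.array(K)
    v,u=np.mgrid[:384,:512]
    P=np.stack([(u-K[0,2])/K[0,0]*d,(v-K[1,2])/K[1,1]*d,d],-1)
    W=P@T[:3,:3].T+T[:3,3]; W[d==0]=np.nan
    return W
def ray(c,u,v,z):
    m=env.camera_model(c);K=np.array(m["intrinsics"]);T=np.array(m["world_from_camera"])
    r=T[:3,:3]@np.array([(u-K[0,2])/K[0,0],(v-K[1,2])/K[1,1],1]);o=T[:3,3]
    return o+r*(z-o[2])/r[2]
def proj(c,p):
    m=env.camera_model(c);K=np.array(m["intrinsics"]);T=np.linalg.inv(np.array(m["world_from_camera"]))
    q=T[:3,:3]@np.asarray(p)+T[:3,3];q=K@q;return q[:2]/q[2]
E
python3 - <<'E'
from h import *
W=cloud("top",np.load("pics/top0.npy"))
p=cv2.imread("pics/top0.png")
for (u,v) in [(268,233),(288,225),(270,169),(286,163),(360,230),(170,225),(60,170),(150,170),(190,180),(120,130),(60,60),(190,60),(350,90),(400,95),(350,20),(420,20),(235,40),(235,65),(405,203),(236,122),(150,266),(230,250),(450,268)]:
    print((u,v),np.round(W[v,u],3))
cv2.imwrite("pics/cr0.png",cv2.resize(p[100:280,220:420],None,fx=4,fy=4,interpolation=cv2.INTER_CUBIC)[:600])
s=cv2.imread("pics/scene0.png");cv2.imwrite("pics/cr1.png",cv2.resize(s[130:250,190:350],None,fx=5,fy=5,interpolation=cv2.INTER_CUBIC)[:600])
for c,n,z in(("scene","l",.01),("top","l",.01)):
    pass
print(ray("scene",314.6,155.2,.01),ray("top",366,231.5,.01))
print(ray("scene",276.9,190.6,.025),ray("top",288.3,229.6,.025))
print(ray("scene",230.7,171.1,.0225),ray("top",287.9,165.6,.0225))
E
```

```text
(268, 233) [ 0.494 -0.212  0.011]
(288, 225) [ 0.506 -0.252  0.049]
(270, 169) [ 0.631 -0.215  0.013]
(286, 163) [ 0.636 -0.249  0.043]
(360, 230) [ 0.502 -0.403  0.009]
(170, 225) [ 0.51  -0.004  0.006]
(60, 170) [0.593 0.172 0.146]
(150, 170) [ 0.583 -0.009  0.187]
(190, 180) [ 0.597 -0.052  0.051]
(120, 130) [ 0.583 -0.03   0.385]
(60, 60) [0.684 0.062 0.378]
(190, 60) [ 0.837 -0.051  0.102]
(350, 90) [ 0.784 -0.379  0.072]
(400, 95) [ 0.788 -0.491  0.037]
(350, 20) [ 0.792 -0.338  0.297]
(420, 20) [ 0.791 -0.444  0.296]
(235, 40) [ 0.856 -0.147  0.142]
(235, 65) [ 0.834 -0.142  0.087]
(405, 203) [ 0.557 -0.493  0.025]
(236, 122) [ 0.737 -0.14   0.014]
(150, 266) [0.423 0.035 0.001]
(230, 250) [ 0.459 -0.132 -0.002]
(450, 268) [ 0.427 -0.584  0.001]
[ 0.50119356 -0.41891953  0.01      ] [ 0.49899638 -0.41476421  0.01      ]
[ 0.50688091 -0.24669431  0.025     ] [ 0.49984259 -0.25383533  0.025     ]
[ 0.63122535 -0.24585263  0.0225    ] [ 0.63616644 -0.25332935  0.0225    ]
```

View pics/cr0.png

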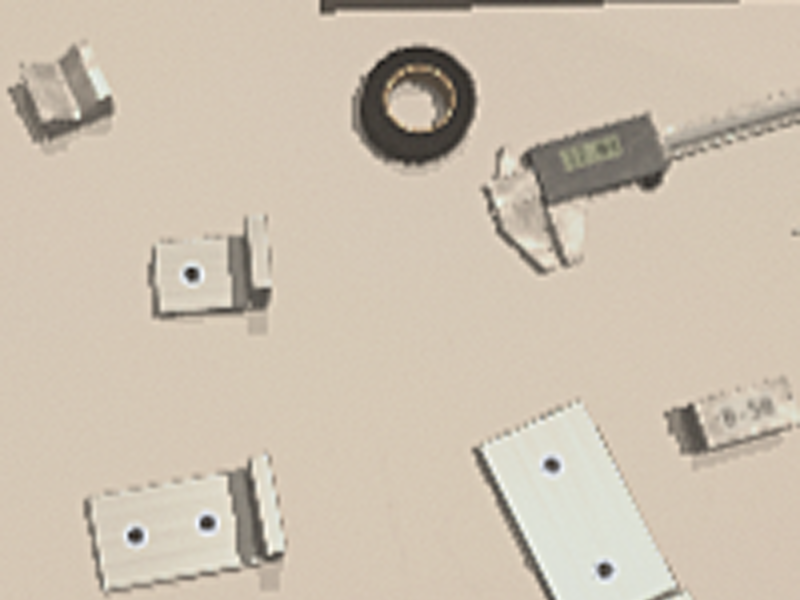

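View pics/cr1.png

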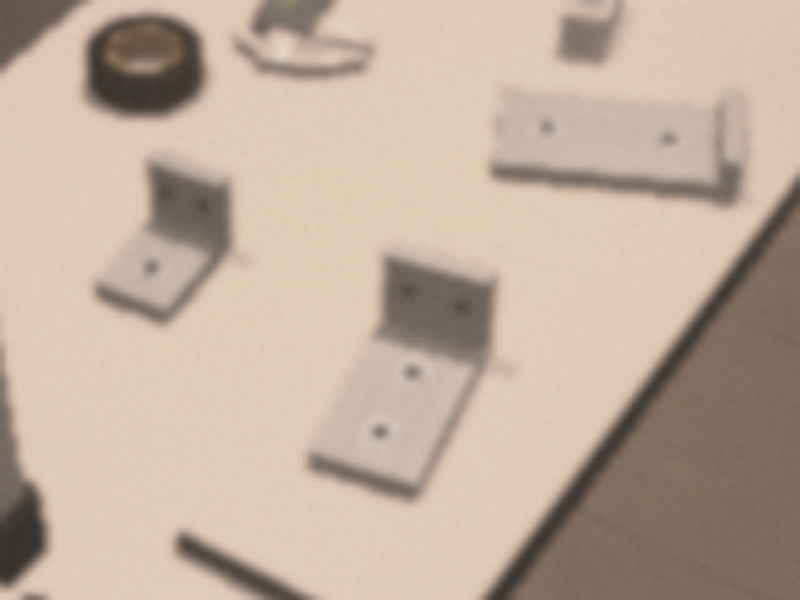

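Candidates (top view): the small bracket could be grey at (273,166), black at (168,222, excluded), a V-block at (236,122) or a gauge block at (404,203). The medium is at (268,231) and the large at (365,232), with its flange at (378,258). The crops confirm grey with a matching shape. Next I fit the poses.

```bash
cat >> h.py <<'E'
from scipy.optimize import minimize
# boxes in frame: x along leg from flange outer face(0), underside z=0
G={"L":(.12,.06,.01,.024),"M":(.095,.05,.01,.05),"S":(.06,.04,.01,.045)}
def boxes(n):
    l,w,t,h=G[n];return [((0,-w/2,0),(l,w/2,t)),((0,-w/2,0),(.01,w/2,h))]
def render(c,n,pose,z0,us,vs):
    m=env.camera_model(c);K=np.array(m["intrinsics"]);T=np.array(m["world_from_camera"])
    r=np.stack([(us-K[0,2])/K[0,0],(vs-K[1,2])/K[1,1],np.ones_like(us)],-1)@T[:3,:3].T;o=T[:3,3]
    D=-o[2]/r[...,2] if True else 0
    x,y,a=pose;R=np.array([[np.cos(a),-np.sin(a),0],[np.sin(a),np.cos(a),0],[0,0,1]])
    rl=r@R;ol=(o-[x,y,z0])@R
    for lo,hi in boxes(n):
        t1=(np.array(lo)-ol)/rl;t2=(np.array(hi)-ol)/rl
        a1=np.minimum(t1,t2).max(-1);a2=np.maximum(t1,t2).min(-1)
        D=np.where(a1<a2,np.minimum(D,a1),D)
    return D
def fit(c,d,n,pose0,z0=0,dz=None,mr=12,minz=None):
    l,w,t,h=G[n];x,y,a=pose0
    e=np.array([np.cos(a),np.sin(a)]);f=np.array([-e[1],e[0]])
    pts=np.array([proj(c,[*(np.array([x,y])+e*i+f*j),z0+k]) for i in(-.0,l) for j in(-w/2,w/2) for k in(0,h)])
    u0,v0=(pts.min(0)-mr).astype(int);u1,v1=(pts.max(0)+mr).astype(int)
    v,u=np.mgrid[max(v0,0):min(v1,384),max(u0,0):min(u1,512)].astype(float)
    obs=d[int(v[0,0]):int(v[-1,0])+1,int(u[0,0]):int(u[0,-1])+1]
    S=[-.33,0,.33]
    ok=obs>0
    if minz is not None: ok&=(cloud(c,d)[int(v[0,0]):int(v[-1,0])+1,int(u[0,0]):int(u[0,-1])+1,2]>minz)
    base=np.median((obs-render(c,n,(9,9,0),0,u,v))[ok]) if z0==0 else (dz or 0)
    def cost(p):
        s=0
        for i in S:
            for j in S: s=s+np.minimum(np.abs(obs-base-render(c,n,p,z0,u+i,v+j)),.012)
        return s[ok].mean()/9*1e3
    best=None
    for st in (.006,.002):
        p=best.x if best is not None else np.array(pose0)
        sim=np.array([p,p+[st,0,0],p+[0,st,0],p+[0,0,st*15]])
        best=minimize(cost,p,method="Nelder-Mead",options=dict(initial_simplex=sim,xatol=2e-5,fatol=1e-5))
    return best.x,best.fun,base
E
python3 - <<'E'
from h import *
init={"L":(.447,-.447,np.radians(30)),"M":(.507,-.258,np.radians(98)),"S":(.636,-.255,np.radians(93))}
for c in("top","scene"):
    d=np.load(f"pics/{c}0.npy")
    for n in "LMS":
        p,f,b=fit(c,d,n,init[n]);print(c,n,np.round(p[:2]*1e3,1),round(np.degrees(p[2]),2),round(f,3),round(b*1e3,2))
# oven front extent
W=cloud("top",np.load("pics/top0.npy"))
k=(W[...,2]>.03)&(W[...,1]>-.15)&(W[...,0]>.35)
for y in(-.1,-.05,0,.05,.1,.2,.3):
    q=k&(abs(W[...,1]-y)<.02);print(y,np.round(np.nanmin(W[q][:,0]),3) if q.any() else None)
E
```

```text
top L [ 444.7 -438.7] 24.96 1.927 0.1Traceback (most recent call last):
  File "<stdin>", line 6, in <module>
  File "h.py", line 52, in fit
    best=minimize(cost,p,method="Nelder-Mead",options=dict(initial_simplex=sim,xatol=2e-5,fatol=1e-5))
    res = _minimize_neldermead(fun, x0, args, callback, bounds=bounds,
                               **options)
    fxcc = func(xcc)
    fx = function(np.copy(x), *(wrapper_args + args))
  File "h.py", line 46, in cost
    for j in S: s=s+np.minimum(np.abs(obs-base-render(c,n,p,z0,u+i,v+j)),.012)
                                               ~~~~~~^^^^^^^^^^^^^^^^^^
  File "h.py", line 22, in render
    m=env.camera_model(c);K=np.array(m["intrinsics"]);T=np.array(m["world_from_camera"])
ValueError: time passes only in moves, steps and waits
```

```bash
python3 - <<'E'
from cell import env
import pickle,numpy as np
pickle.dump({c:{k:np.array(v) for k,v in env.camera_model(c).items() if k in("intrinsics","world_from_camera")} for c in("scene","top")},open("cams.pkl","wb"))
E
sed -i 's/env.camera_model(c)/CAM[c]/; s/^import cv2,numpy as np/import cv2,pickle,numpy as np\nCAM=pickle.load(open("\.\/cams.pkl","rb"))/' h.py
cat > f0.py <<'E'
from h import *
init={"L":(.447,-.447,np.radians(30)),"M":(.507,-.258,np.radians(98)),"S":(.636,-.255,np.radians(93))}
for c in("top","scene"):
    d=np.load(f"pics/{c}0.npy")
    for n in "LMS":
        p,f,b=fit(c,d,n,init[n],mr=6);print(c,n,np.round(p[:2]*1e3,1),round(np.degrees(p[2]),2),round(f,3),round(b*1e3,2))
W=cloud("top",np.load("pics/top0.npy"))
k=(W[...,2]>.03)&(W[...,1]>-.15)&(W[...,0]>.35)
for y in(-.1,-.05,0,.05,.1,.2,.3):
    q=k&(abs(W[...,1]-y)<.02);print(y,np.round(np.nanmin(W[q][:,0]),3) if q.any() else None)
t=W[240:250,100:150,2];print("table noise",np.nanstd(t))
E
time python3 f0.py
```

```text
top L [ 444.8 -438.7] 24.99 1.815 -0.36
top M [ 505.8 -254.2] 101.03 1.906 -0.75
top S [ 636.8 -250.2] 95.01 1.879 -0.27
scene L [ 447.3 -438.8] 25.03 2.49 -0.97
scene M [ 508.  -254.2] 100.74 1.622 -0.01
scene S [ 639.3 -249.9] 95.35 1.751 0.03
-0.1 0.742
-0.05 0.573
0 0.523
0.05 0.576
0.1 0.396
0.2 0.511
0.3 0.578
table noise 0.0068547924286185705
real	0m25.845s
user	0m22.452s
sys	0m2.384s
```

```bash
python3 -m jog '[{"y":-1},{"y":-1},{"y":-1},{"y":-1},{"y":-1},{"y":-1},{"x":-0.88,"wz":1},{"x":-0.88,"wz":1},{"x":-0.88,"wz":1},{"x":-0.88,"wz":1}]' 0.45 40; python3 -c "
from cell import env;import numpy as np;print(np.round(env.observe()['joints'],3))"
```

```text
[-1.275  0.469 -0.049  1.533  0.024  1.141 -0.082]validation failed for argument at $[0]...
```

```bash
python3 -m jog '[{"x":0,"y":-1,"z":0,"wx":0,"wy":0,"wz":0},{"x":0,"y":-1,"z":0,"wx":0,"wy":0,"wz":0},{"x":0,"y":-1,"z":0,"wx":0,"wy":0,"wz":0},{"x":0,"y":-1,"z":0,"wx":0,"wy":0,"wz":0},{"x":0,"y":-1,"z":0,"wx":0,"wy":0,"wz":0},{"x":-0.88,"y":0,"z":0,"wx":0,"wy":0,"wz":1},{"x":-0.88,"y":0,"z":0,"wx":0,"wy":0,"wz":1}]' 0.45 40; python3 -c "
from cell import env;import numpy as np;print(np.round(env.observe()['joints'],3))"
```

```text
time: 1.1
position: [0.211, 0.419, 0.2203]
ee_rot: [0.237, 0.971, 0.0, -0.001]
contact_force: [0.6, -0.1, 0.5]
finger_gap: 0.0419
[-1.185e+00  1.350e-01 -8.000e-03  2.006e+00 -1.000e-03  1.001e+00
 -1.010e-01]
```

```bash
python3 -m jog '[{"x":-0.88,"y":-0.7,"z":0,"wx":0,"wy":0,"wz":1},{"x":-0.88,"y":0,"z":0,"wx":0,"wy":0,"wz":1},{"x":-0.88,"y":0,"z":0,"wx":0,"wy":0,"wz":1},{"x":-0.88,"y":0,"z":0,"wx":0,"wy":0,"wz":1},{"x":-0.88,"y":0,"z":0,"wx":0,"wy":0,"wz":1},{"x":-0.88,"y":0,"z":0,"wx":0,"wy":0,"wz":1},{"x":-0.88,"y":0,"z":0,"wx":0,"wy":0,"wz":1},{"x":-0.88,"y":0,"z":0,"wx":0,"wy":0,"wz":1}]'; python3 -c "
from cell import env;import numpy as np;print(np.round(env.observe()['joints'],3))"
```

```text
time: 1.9
position: [0.4048, 0.1946, 0.2223]
ee_rot: [0.541, 0.841, 0.005, -0.001]
contact_force: [0.6, 0.8, -0.1]
finger_gap: 0.0395
[-0.828  0.086  0.312  2.062 -0.038  0.99  -0.07 ]
```

```bash
python3 -m jog '[{"x":-0.9,"y":-0.2,"z":-0.1,"wx":0,"wy":0,"wz":1},{"x":-0.9,"y":-0.1,"z":-0.1,"wx":0,"wy":0,"wz":1},{"x":-0.9,"y":0,"z":0,"wx":0,"wy":0,"wz":1},{"x":-0.9,"y":0,"z":0,"wx":0,"wy":0,"wz":1},{"x":-0.9,"y":0,"z":0,"wx":0,"wy":0,"wz":1},{"x":-0.9,"y":0,"z":0,"wx":0,"wy":0,"wz":1},{"x":-0.9,"y":0,"z":0,"wx":0,"wy":0,"wz":1},{"x":-0.9,"y":0,"z":0,"wx":0,"wy":0,"wz":1},{"x":-0.9,"y":0,"z":0,"wx":0,"wy":0,"wz":1},{"x":-0.9,"y":0,"z":0,"wx":0,"wy":0,"wz":1},{"x":-0.9,"y":0.3,"z":0,"wx":0,"wy":0,"wz":1}]'; cat >> h.py <<'E'
def yaw(q):  # angle of tool y in world, deg
    from scipy.spatial.transform import Rotation as R
    v=R.from_quat(q).apply([0,1,0]);return np.degrees(np.arctan2(v[1],v[0]))
def togo(t,yawt=None,s=None):
    """displacement to world target t along current tool axes in row units; yaw in wz rows"""
    from scipy.spatial.transform import Rotation as R
    s=s or env.observe();r=R.from_quat(s["ee_rot"]);p=np.array(s["position"])
    print("t",round(float(s["time"]),2),"p",np.round(p,4),"yaw",round(yaw(s["ee_rot"]),2),"gap",round(float(s["finger_gap"]),4),"F",np.round(s["contact_force"],1),"q",np.round(s["joints"],2))
    y=yaw(s["ee_rot"]) if yawt is None else yawt
    c,sn=np.cos(np.radians(y)),np.sin(np.radians(y))
    Rt=R.from_matrix(np.array([[sn,c,0],[-c,sn,0],[0,0,-1.]]))  # tool x = y x z
    w=(r.inv()*Rt).as_rotvec()
    print("rows now-axes xyz",np.round(r.inv().apply(np.array(t)-p)/.04,3)," target-axes xyz",np.round(Rt.inv().apply(np.array(t)-p)/.04,3)," w",np.round(w/.08,3))
E
python3 - <<'E'
from h import *
togo([.5059,-.2493,.12],100.9-180)
E
```

```text
time: 3.0
position: [0.4112, -0.2128, 0.2303]
ee_rot: [0.857, 0.515, 0.01, -0.001]
contact_force: [1.4, 0.1, -0.9]
finger_gap: 0.0392
t 3.0 p [ 0.4112 -0.2128  0.2303] yaw -28.05 gap 0.0392 F [ 1.4  0.1 -0.9] q [-0.31  0.11  0.78  2.04 -0.11  1.01  0.04]Traceback (most recent call last):
  File "<stdin>", line 2, in <module>
  File "h.py", line 65, in togo
    Rt=R.from_matrix(np.array([[sn,c,0],[-c,sn,0],[0,0,-1.]]))  # tool x = y x z
  File "scipy/spatial/transform/_rotation.pyx", line 1143, in scipy.spatial.transform._rotation.Rotation.from_matrix
ValueError: Non-positive determinant (left-handed or null coordinate frame) in rotation matrix 0: [[-0.98195871  0.18909544  0.        ]
 [-0.18909544 -0.98195871  0.        ]
 [ 0.          0.         -1.        ]].
```

```bash
sed -i 's/\[\[sn,c,0\],\[-c,sn,0\]/[[-sn,c,0],[c,sn,0]/' h.py; python3 - <<'E'
from h import *
togo([.5059,-.2493,.12],100.9-180)
E
```

```text
t 3.0 p [ 0.4112 -0.2128  0.2303] yaw -28.05 gap 0.0392 F [ 1.4  0.1 -0.9] q [-0.31  0.11  0.78  2.04 -0.11  1.01  0.04]
rows now-axes xyz [0.256 2.493 2.785]  target-axes xyz [2.151 1.343 2.758]  w [-1.0000e-03 -2.6500e-01  1.1139e+01]
```

```bash
python3 -m jog '[{"x":0.05,"y":0.8,"z":0.2,"wx":0,"wy":0,"wz":1},{"x":0.1,"y":0.8,"z":0.2,"wx":0,"wy":0,"wz":1},{"x":0.2,"y":0.7,"z":0.2,"wx":0,"wy":0,"wz":1},{"x":0,"y":0,"z":0.25,"wx":0,"wy":0,"wz":1},{"x":0,"y":0,"z":0.25,"wx":0,"wy":0,"wz":1},{"x":0,"y":0,"z":0.25,"wx":0,"wy":0,"wz":1},{"x":0,"y":0,"z":0.25,"wx":0,"wy":0,"wz":1},{"x":0,"y":0,"z":0.25,"wx":0,"wy":0,"wz":1},{"x":0,"y":0,"z":0.25,"wx":0,"wy":0,"wz":1},{"x":0,"y":0,"z":0.25,"wx":0,"wy":-0.1,"wz":1},{"x":0,"y":0,"z":0.25,"wx":0,"wy":-0.15,"wz":1}]'; python3 - <<'E'
from h import *
togo([.5059,-.2493,.07],100.9-180)
E
```

```text
time: 4.1
position: [0.5028, -0.2594, 0.127]
ee_rot: [0.997, 0.077, 0.004, -0.002]
contact_force: [0.4, 0.1, 0.4]
finger_gap: 0.0392
t 4.1 p [ 0.5028 -0.2594  0.127 ] yaw -81.11 gap 0.0392 F [0.4 0.1 0.4] q [-0.25  0.53  0.89  1.93 -0.52  0.92 -0.51]
rows now-axes xyz [ 0.106 -0.233  1.428]  target-axes xyz [ 0.125 -0.234  1.426]  w [-0.041 -0.092 -0.439]
```

```bash
python3 -m jog '[{"x":0.12,"y":-0.23,"z":0.5,"wx":-0.04,"wy":-0.09,"wz":-0.44},{"x":0,"y":0,"z":0.9,"wx":0,"wy":0,"wz":0},{"x":0,"y":0,"z":0,"wx":0,"wy":0,"wz":0}]'; python3 - <<'E'
from h import *
togo([.5059,-.2493,.017],100.9-180)
p,d=env.grab_frame("scene");cv2.imwrite("pics/s1.png",cv2.resize(p[110:260,190:350],None,fx=4,fy=4,interpolation=cv2.INTER_CUBIC))
E
```

```text
time: 4.4
position: [0.5075, -0.2482, 0.069]
ee_rot: [0.995, 0.096, -0.0, 0.0]
contact_force: [-0.0, 0.4, -1.4]
finger_gap: 0.0394
t 4.4 p [ 0.5075 -0.2482  0.069 ] yaw -78.97 gap 0.0394 F [-0.   0.4 -1.4] q [-0.21  0.6   0.81  1.97 -0.59  0.82 -0.44]
rows now-axes xyz [-0.044  0.018  1.3  ]  target-axes xyz [-0.044  0.018  1.3  ]  w [0.    0.003 0.028]
```

View pics/s1.png

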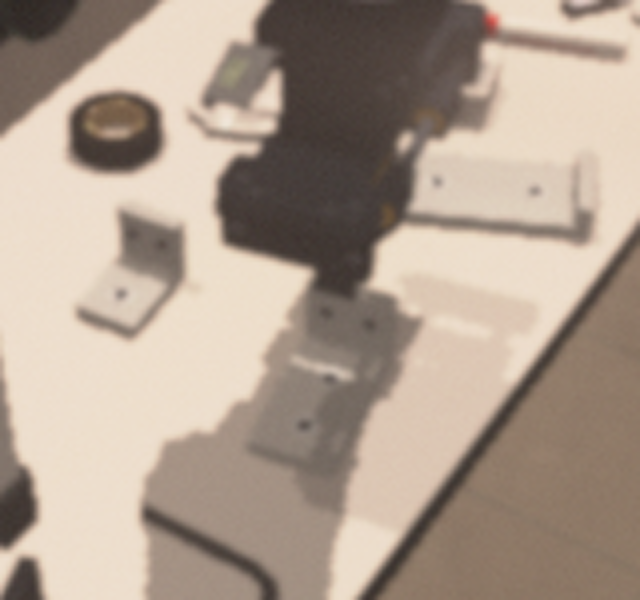

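The gripper sits centred above the medium flange (crop ~(345,310)) with one finger in front of it. Next I descend and close.

```bash
python3 -m jog '[{"x":-0.04,"y":0.02,"z":0.6,"wx":0,"wy":0,"wz":0},{"x":0,"y":0,"z":0.55,"wx":0,"wy":0,"wz":0},{"x":0,"y":0,"z":0.1,"wx":0,"wy":0,"wz":0}]'; python3 - <<'E'
from h import *
togo([.5059,-.2493,.017],100.9-180)
E
python3 -m jog '[{"x":0,"y":0,"z":0,"wx":0,"wy":0,"wz":0},{"x":0,"y":0,"z":0,"wx":0,"wy":0,"wz":0},{"x":0,"y":0,"z":0,"wx":0,"wy":0,"wz":0},{"x":0,"y":0,"z":0,"wx":0,"wy":0,"wz":0}]' 0 45; python3 - <<'E'
from h import *
togo([.5059,-.2493,.017],100.9-180)
E
```

```text
time: 4.75
position: [0.5125, -0.2534, 0.026]
ee_rot: [0.995, 0.096, 0.007, 0.003]
contact_force: [0.2, 0.2, 0.0]
finger_gap: 0.0392
t 4.75 p [ 0.5125 -0.2534  0.026 ] yaw -78.99 gap 0.0392 F [0.2 0.2 0. ] q [-0.16  0.66  0.75  1.99 -0.67  0.74 -0.38]
rows now-axes xyz [-0.145 -0.134  0.223]  target-axes xyz [-0.142 -0.132  0.226]  w [ 0.099 -0.158  0.024]
time: 5.15
position: [0.5151, -0.255, 0.0311]
ee_rot: [0.995, 0.096, 0.01, 0.004]
contact_force: [-0.2, 1.0, -1.3]
finger_gap: 0.0149
t 5.15 p [ 0.5151 -0.255   0.0311] yaw -79.03 gap 0.0149 F [-0.2  1.  -1.3] q [-0.16  0.65  0.75  1.98 -0.67  0.74 -0.38]
rows now-axes xyz [-0.206 -0.187  0.348]  target-axes xyz [-0.199 -0.183  0.354]  w [ 0.134 -0.237  0.018]
```

```bash
python3 - <<'E'
from h import *
s=env.observe();print(np.round(s["tau"],2),np.round(s["qd"],3),np.round(s["joints"],4))
p,d=env.grab_frame("scene");cv2.imwrite("pics/s2.png",p)
s=env.observe();print(np.round(s["tau"],2),np.round(s["qd"],3),np.round(s["joints"],4),s["position"],s["finger_gap"])
E
```

```text
[ 4.600e-01 -4.367e+01  1.094e+01 -1.487e+01 -3.000e-02 -3.100e-01
  0.000e+00] [-0.003 -0.014  0.005 -0.006  0.005  0.006 -0.004] [-0.1584  0.653   0.7519  1.9834 -0.6664  0.7426 -0.3835]
[  0.51 -42.72  10.79 -14.53   0.05  -0.45   0.  ] [ 0.001  0.007 -0.006  0.002 -0.003  0.002  0.003] [-0.1583  0.653   0.7518  1.9833 -0.6665  0.7426 -0.3834] [ 0.51516727 -0.25494621  0.03114129] 0.010956259868706384
```

View pics/s2.png

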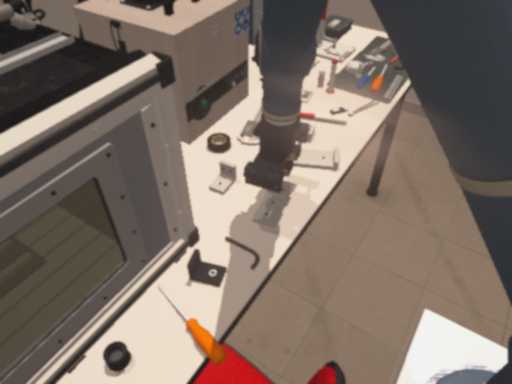

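```bash
python3 - <<'E'
from h import *
p,d=env.grab_frame("top");cv2.imwrite("pics/t2.png",p);np.save("pics/t2.npy",d)
E
```

```text
(no output)
```

View pics/t2.png

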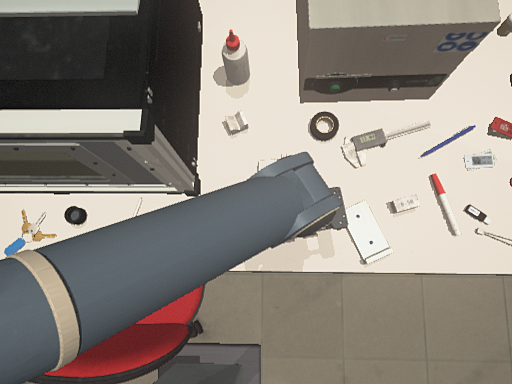

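```bash
python3 - <<'E'
from h import *
W=cloud("top",np.load("pics/t2.npy"))
for u in(40,80,100,130,150,170,190,210,230,250,270):
    col=[(v,np.round(W[v,u],3).tolist()) for v in range(150,260,6) if W[v,u,2]>.06]
    print(u,[(v,c) for v,c in col][:9])
E
```

```text
40 [(150, [0.585, 0.124, 0.296]), (156, [0.593, 0.159, 0.236]), (162, [0.594, 0.18, 0.199]), (168, [0.593, 0.202, 0.16]), (174, [0.593, 0.227, 0.116]), (180, [0.585, 0.234, 0.101]), (252, [0.419, -0.066, 0.597]), (258, [0.415, -0.072, 0.608])]
80 [(150, [0.586, 0.066, 0.291]), (156, [0.585, 0.079, 0.263]), (162, [0.584, 0.093, 0.232]), (168, [0.594, 0.129, 0.157]), (174, [0.593, 0.149, 0.115]), (180, [0.585, 0.155, 0.099]), (240, [0.429, -0.085, 0.581]), (246, [0.424, -0.089, 0.589]), (252, [0.42, -0.091, 0.593])]
100 [(150, [0.59, 0.04, 0.281]), (156, [0.589, 0.053, 0.25]), (162, [0.585, 0.061, 0.229]), (168, [0.585, 0.077, 0.191]), (174, [0.584, 0.093, 0.152]), (180, [0.586, 0.116, 0.099]), (228, [0.44, -0.087, 0.555]), (234, [0.434, -0.095, 0.571]), (240, [0.429, -0.098, 0.578])]
130 [(150, [0.582, -0.015, 0.304]), (156, [0.59, 0.005, 0.249]), (162, [0.589, 0.017, 0.215]), (168, [0.59, 0.03, 0.175]), (174, [0.589, 0.045, 0.132]), (180, [0.587, 0.058, 0.093]), (222, [0.446, -0.108, 0.548]), (228, [0.44, -0.112, 0.557]), (234, [0.435, -0.114, 0.562])]
150 [(150, [0.582, -0.044, 0.30
[... 1233 characters left out ...]
465, -0.182, 0.492]), (216, [0.459, -0.183, 0.495]), (222, [0.454, -0.183, 0.495]), (228, [0.448, -0.183, 0.497]), (234, [0.442, -0.183, 0.499])]
250 [(180, [0.51, -0.197, 0.426]), (186, [0.499, -0.198, 0.445]), (192, [0.49, -0.199, 0.457]), (198, [0.482, -0.199, 0.464]), (204, [0.475, -0.199, 0.468]), (210, [0.468, -0.2, 0.473]), (216, [0.462, -0.2, 0.474]), (222, [0.456, -0.2, 0.476]), (228, [0.45, -0.2, 0.478])]
270 [(168, [0.527, -0.219, 0.412]), (174, [0.52, -0.219, 0.413]), (180, [0.511, -0.219, 0.422]), (186, [0.501, -0.219, 0.433]), (192, [0.493, -0.219, 0.441]), (198, [0.486, -0.219, 0.445]), (204, [0.479, -0.219, 0.45]), (210, [0.472, -0.219, 0.451]), (216, [0.466, -0.219, 0.454])]
```

```bash
python3 -m jog '[{"x":0,"y":0,"z":0,"wx":0,"wy":0,"wz":0},{"x":-0.1,"y":-0.09,"z":0,"wx":0.13,"wy":-0.24,"wz":0}]' 0.45; python3 - <<'E'
from h import *
togo([.5059,-.2493,.017],100.9-180)
E
python3 -m jog '[{"x":-0.1,"y":-0.09,"z":0.1,"wx":0.13,"wy":-0.24,"wz":0}]'; python3 - <<'E'
from h import *
togo([.5059,-.2493,.017],100.9-180)
E
```

```text
time: 5.45
position: [0.5107, -0.2526, 0.0317]
ee_rot: [0.995, 0.095, 0.0, 0.0]
contact_force: [0.3, -0.3, 0.6]
finger_gap: 0.0187
t 5.45 p [ 0.5107 -0.2526  0.0317] yaw -79.05 gap 0.0187 F [ 0.3 -0.3  0.6] q [-0.16  0.66  0.76  1.98 -0.65  0.76 -0.4 ]
rows now-axes xyz [-0.103 -0.104  0.367]  target-axes xyz [-0.103 -0.104  0.367]  w [ 0.011 -0.004  0.012]
time: 5.55
position: [0.506, -0.25, 0.028]
ee_rot: [0.995, 0.095, -0.01, -0.004]
contact_force: [-0.6, -0.4, 0.2]
finger_gap: 0.0262
t 5.55 p [ 0.506 -0.25   0.028] yaw -79.06 gap 0.0262 F [-0.6 -0.4  0.2] q [-0.17  0.67  0.76  1.98 -0.64  0.78 -0.4 ]
rows now-axes xyz [ 0.005 -0.014  0.274]  target-axes xyz [ 0.    -0.017  0.274]  w [-0.12   0.246  0.01 ]
```

```bash
python3 -m jog '[{"x":0,"y":-0.01,"z":0,"wx":-0.12,"wy":0.25,"wz":0}]'; python3 - <<'E'
from h import *
togo([.5059,-.2493,.017],100.9-180)
E
python3 -m jog '[{"x":0,"y":0,"z":0.15,"wx":0,"wy":0,"wz":0}]'; python3 - <<'E'
from h import *
togo([.5059,-.2493,.017],100.9-180)
E
```

```text
time: 5.65
position: [0.5063, -0.2493, 0.0272]
ee_rot: [0.995, 0.096, -0.0, 0.0]
contact_force: [-0.3, 0.9, -0.3]
finger_gap: 0.0336
t 5.65 p [ 0.5063 -0.2493  0.0272] yaw -78.97 gap 0.0336 F [-0.3  0.9 -0.3] q [-0.17  0.66  0.75  1.99 -0.66  0.75 -0.39]
rows now-axes xyz [-0.009 -0.001  0.254]  target-axes xyz [-0.009 -0.001  0.254]  w [0.005 0.007 0.028]
time: 5.75
position: [0.5058, -0.2494, 0.0212]
ee_rot: [0.995, 0.096, 0.0, 0.0]
contact_force: [-0.5, -0.1, 0.1]
finger_gap: 0.037
t 5.75 p [ 0.5058 -0.2494  0.0212] yaw -79.0 gap 0.037 F [-0.5 -0.1  0.1] q [-0.16  0.66  0.75  2.   -0.67  0.74 -0.38]
rows now-axes xyz [ 0.002 -0.003  0.106]  target-axes xyz [ 0.002 -0.003  0.106]  w [ 0.012 -0.002  0.021]
```

```bash
python3 -m jog '[{"x":0,"y":0,"z":0.11,"wx":0,"wy":0,"wz":0},{"x":0,"y":0,"z":0,"wx":0,"wy":0,"wz":0}]' 0 45; python3 - <<'E'
from h import *
togo([.5059,-.2493,.017],100.9-180)
E
python3 -m jog '[{"x":0,"y":0,"z":0,"wx":0,"wy":0,"wz":0},{"x":0,"y":0,"z":0,"wx":0,"wy":0,"wz":0}]'; python3 - <<'E'
from h import *
togo([.5059,-.2493,.017],100.9-180)
E
```

```text
time: 5.95
position: [0.505, -0.2489, 0.0154]
ee_rot: [0.995, 0.096, -0.001, -0.0]
contact_force: [-0.1, -0.4, -0.2]
finger_gap: 0.0296
t 5.95 p [ 0.505  -0.2489  0.0154] yaw -79.01 gap 0.0296 F [-0.1 -0.4 -0.2] q [-0.15  0.67  0.74  2.   -0.68  0.73 -0.38]
rows now-axes xyz [ 0.021  0.014 -0.041]  target-axes xyz [ 0.021  0.014 -0.041]  w [-0.002  0.016  0.019]
time: 6.15
position: [0.5051, -0.2498, 0.0153]
ee_rot: [0.995, 0.095, -0.001, 0.001]
contact_force: [-0.3, -1.3, -0.2]
finger_gap: 0.0148
t 6.15 p [ 0.5051 -0.2498  0.0153] yaw -79.05 gap 0.0148 F [-0.3 -1.3 -0.2] q [-0.15  0.67  0.74  2.   -0.68  0.73 -0.38]
rows now-axes xyz [ 0.023 -0.009 -0.044]  target-axes xyz [ 0.023 -0.009 -0.044]  w [0.017 0.014 0.012]
```

```bash
python3 -m jog '[{"x":0,"y":0,"z":0,"wx":0,"wy":0,"wz":0},{"x":0,"y":0,"z":0,"wx":0,"wy":0,"wz":0}]'; python3 - <<'E'
from h import *
togo([.5059,-.2493,.017],100.9-180)
E
python3 -m jog '[{"x":0,"y":0,"z":-0.3,"wx":0,"wy":0,"wz":0},{"x":0,"y":0,"z":-1,"wx":0,"wy":0,"wz":0},{"x":0,"y":0,"z":-1,"wx":0,"wy":0,"wz":0},{"x":0,"y":0,"z":-0.1,"wx":0,"wy":0,"wz":0}]'; python3 - <<'E'
from h import *
togo([.5059,-.2493,.1],100.9-180)
p,d=env.grab_frame("scene");cv2.imwrite("pics/s3.png",cv2.resize(p[110:260,190:350],None,fx=4,fy=4,interpolation=cv2.INTER_CUBIC))
E
```

```text
time: 6.35
position: [0.5051, -0.25, 0.0154]
ee_rot: [0.995, 0.095, -0.0, 0.001]
contact_force: [0.7, -0.1, -0.8]
finger_gap: 0.01
t 6.35 p [ 0.5051 -0.25    0.0154] yaw -79.06 gap 0.01 F [ 0.7 -0.1 -0.8] q [-0.15  0.67  0.74  2.   -0.68  0.73 -0.38]
rows now-axes xyz [ 0.022 -0.014 -0.041]  target-axes xyz [ 0.022 -0.014 -0.041]  w [0.018 0.013 0.009]
time: 6.75
position: [0.5035, -0.2488, 0.1142]
ee_rot: [0.995, 0.095, -0.003, -0.001]
contact_force: [-0.4, -0.3, -1.4]
finger_gap: 0.0099
t 6.75 p [ 0.5035 -0.2488  0.1142] yaw -79.09 gap 0.0099 F [-0.4 -0.3 -1.4] q [-0.26  0.54  0.88  1.95 -0.53  0.91 -0.49]
rows now-axes xyz [0.06  0.023 0.356]  target-axes xyz [0.058 0.023 0.356]  w [-0.024  0.077  0.002]
```

View pics/s3.png

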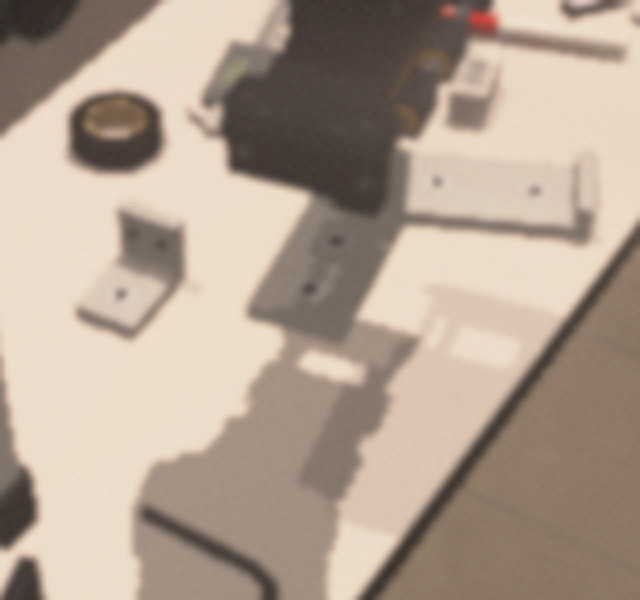

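```bash
python3 -m jog '[{"x":0,"y":0.6,"z":-0.2,"wx":0,"wy":0,"wz":-1},{"x":0,"y":0.6,"z":0,"wx":0,"wy":0,"wz":-1},{"x":0,"y":0.6,"z":0,"wx":0,"wy":0,"wz":-1},{"x":0,"y":0.6,"z":0,"wx":0,"wy":0,"wz":-1},{"x":0,"y":0,"z":0,"wx":0,"wy":0,"wz":-1},{"x":0,"y":0,"z":0,"wx":0,"wy":0,"wz":-1},{"x":0,"y":0,"z":0,"wx":0,"wy":0,"wz":-1},{"x":0,"y":0,"z":0,"wx":0,"wy":0,"wz":-1},{"x":0,"y":0,"z":0,"wx":0,"wy":0,"wz":-1},{"x":0,"y":0,"z":0,"wx":0,"wy":0,"wz":-1},{"x":0,"y":0,"z":0,"wx":0,"wy":0,"wz":-1},{"x":0,"y":0,"z":0,"wx":0,"wy":0,"wz":-1}]'; python3 - <<'E'
from h import *
togo([.5506,-.391,.1],25)
E
```

```text
time: 8.0
position: [0.5242, -0.3308, 0.104]
ee_rot: [0.827, 0.562, -0.008, -0.019]
contact_force: [-0.3, 0.8, -1.0]
finger_gap: 0.0094
t 8.0 p [ 0.5242 -0.3308  0.104 ] yaw -21.59 gap 0.0094 F [-0.3  0.8 -1. ] q [ 0.09  0.57  0.57  1.78 -0.37  0.94  0.45]
rows now-axes xyz [-1.156  1.17   0.043]  target-axes xyz [-1.642 -0.038  0.099]  w [ -0.435  -0.293 -10.165]
```

```bash
python3 -m jog '[{"x":-0.4,"y":0.4,"z":0,"wx":-0.1,"wy":0,"wz":-1},{"x":-0.4,"y":0.3,"z":0,"wx":-0.1,"wy":0,"wz":-1},{"x":-0.4,"y":0.2,"z":0,"wx":-0.1,"wy":-0.1,"wz":-1},{"x":0,"y":0,"z":0,"wx":-0.1,"wy":-0.1,"wz":-1},{"x":0,"y":0,"z":0,"wx":0,"wy":-0.1,"wz":-1},{"x":0,"y":0,"z":0,"wx":0,"wy":0,"wz":-1},{"x":0,"y":0,"z":0,"wx":0,"wy":0,"wz":-1},{"x":0,"y":0,"z":0,"wx":0,"wy":0,"wz":-1},{"x":0,"y":0,"z":0,"wx":0,"wy":0,"wz":-1},{"x":0,"y":0,"z":0,"wx":0,"wy":0,"wz":-0.2},{"x":0,"y":0,"z":0,"wx":0,"wy":0,"wz":0}]'; python3 - <<'E'
from h import *
togo([.5506,-.391,.1],25)
E
```

```text
time: 9.1
position: [0.5352, -0.3787, 0.0836]
ee_rot: [0.556, 0.831, -0.003, -0.017]
contact_force: [-0.4, 0.6, -2.6]
finger_gap: 0.0097
t 9.1 p [ 0.5352 -0.3787  0.0836] yaw 22.39 gap 0.0097 F [-0.4  0.6 -2.6] q [ 0.3   0.61  0.36  1.7  -0.25  0.91  1.15]
rows now-axes xyz [-0.422  0.23  -0.427]  target-axes xyz [-0.443  0.219 -0.411]  w [-0.284 -0.317 -0.573]
```

```bash
python3 -m jog '[{"x":-0.44,"y":0.22,"z":-0.41,"wx":-0.28,"wy":-0.32,"wz":-0.57},{"x":0,"y":0,"z":0,"wx":0,"wy":0,"wz":0}]'; python3 - <<'E'
from h import *
togo([.5506,-.391,.1],25)
for c in("top","scene"):
    p,d=env.grab_frame(c);cv2.imwrite(f"pics/{c}4.png",p);np.save(f"pics/{c}4.npy",d)
s=env.observe();print(s["position"],yaw(s["ee_rot"]))
a=cv2.imread("pics/top4.png")[150:280,280:440];b=cv2.imread("pics/scene4.png")[90:220,230:390]
cv2.imwrite("pics/c4.png",np.hstack([cv2.resize(i,(400,325),interpolation=cv2.INTER_CUBIC) for i in(a,b)]))
E
```

```text
time: 9.3
position: [0.5499, -0.391, 0.0978]
ee_rot: [0.538, 0.843, -0.0, -0.001]
contact_force: [0.5, -0.9, -1.3]
finger_gap: 0.0096
t 9.3 p [ 0.5499 -0.391   0.0978] yaw 24.92 gap 0.0096 F [ 0.5 -0.9 -1.3] q [ 0.32  0.61  0.35  1.66 -0.25  0.92  1.2 ]
rows now-axes xyz [-0.007  0.017 -0.055]  target-axes xyz [-0.007  0.017 -0.055]  w [-0.019 -0.029 -0.018]
[ 0.5473337  -0.38796326  0.09502649] 24.9299424741948
```

View pics/c4.png

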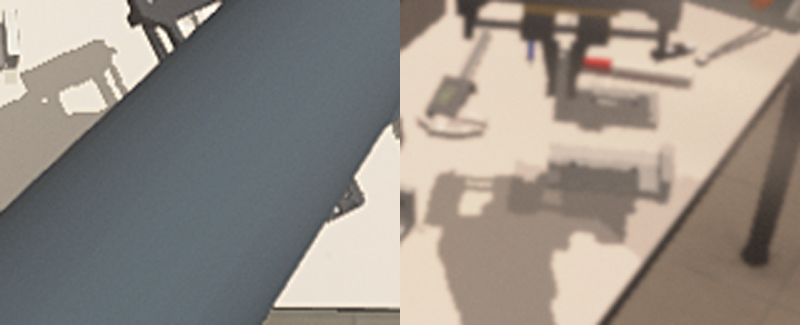

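```bash
cat > fm.py <<'E'
from h import *
import sys
def fitm(tag,s,z0,n="M",yw=None):
    P=np.array(s["position"]);a=np.radians(yaw(s["ee_rot"])+180)
    e=np.array([np.cos(a),np.sin(a)])
    x0=P[:2]-.005*e
    d=np.load(f"pics/scene{tag}.npy")
    for off in(0,.004):
        p,f,b=fit("scene",d,n,(*(x0+off),a),z0=z0,mr=8)
        c=p[:2]+.005*np.array([np.cos(p[2]),np.sin(p[2])])
        dv=c-P[:2]
        print("centre",np.round(c*1e3,1),"yaw",round(np.degrees(p[2])%360,2),"f",round(f,3),"minus TCP along e",round(dv@e*1e3,2),"lat",round(dv@[-e[1],e[0]]*1e3,2))
E
python3 - <<'E'
from fm import *
s=env.observe()
fitm(4,s,s["position"][2]-.0154)
for i in range(3):
    env.grab_frame("scene");togo([.5506,-.391,.1],25)
E
```

```text
centre [ 547.7 -387.2] yaw 205.26 f 4.967 minus TCP along e -0.62 lat -0.51
centre [ 547.7 -387.3] yaw 205.23 f 4.958 minus TCP along e -0.61 lat -0.5
t 9.45 p [ 0.5472 -0.3877  0.0948] yaw 24.96 gap 0.0093 F [ 0.3 -0.3 -3.4] q [ 0.32  0.61  0.35  1.67 -0.25  0.92  1.2 ]
rows now-axes xyz [-0.109  0.042 -0.131]  target-axes xyz [-0.11   0.042 -0.13 ]  w [-0.067 -0.127 -0.01 ]
t 9.5 p [ 0.5473 -0.3878  0.0949] yaw 24.98 gap 0.0095 F [ 0.2  0.5 -1.9] q [ 0.31  0.61  0.35  1.67 -0.25  0.92  1.2 ]
rows now-axes xyz [-0.107  0.04  -0.13 ]  target-axes xyz [-0.108  0.041 -0.129]  w [-0.066 -0.123 -0.005]
t 9.55 p [ 0.5475 -0.3879  0.095 ] yaw 24.99 gap 0.0096 F [ 0.3 -0.5 -2. ] q [ 0.32  0.61  0.35  1.67 -0.25  0.92  1.2 ]
rows now-axes xyz [-0.102  0.038 -0.127]  target-axes xyz [-0.103  0.038 -0.125]  w [-0.063 -0.118 -0.002]
```

```bash
python3 -m jog '[{"x":-0.11,"y":0.05,"z":0.3,"wx":-0.06,"wy":-0.12,"wz":0},{"x":0,"y":0,"z":0.5,"wx":0,"wy":0,"wz":0},{"x":0,"y":0,"z":0.5,"wx":0,"wy":0,"wz":0},{"x":0,"y":0,"z":0,"wx":0,"wy":0,"wz":0}]'; python3 - <<'E'
from h import *
env.grab_frame("scene")
togo([.5509,-.3909,.035],24.9)
E
```

```text
time: 9.95
position: [0.5507, -0.3898, 0.0384]
ee_rot: [0.538, 0.843, -0.0, -0.0]
contact_force: [-0.4, 1.0, -1.6]
finger_gap: 0.0099
t 10.0 p [ 0.5514 -0.3904  0.0398] yaw 24.95 gap 0.0097 F [ 1.  -0.3 -2.3] q [ 0.33  0.67  0.33  1.7  -0.28  0.82  1.22]
rows now-axes xyz [-0.005 -0.017  0.12 ]  target-axes xyz [-0.005 -0.017  0.12 ]  w [0.004 0.016 0.011]
```

```bash
python3 -m jog '[{"x":0,"y":-0.01,"z":0.15,"wx":0,"wy":0,"wz":0}]'; python3 - <<'E'
from fm import *
env.grab_frame("scene")
p,d=env.grab_frame("scene");cv2.imwrite("pics/scene5.png",p);np.save("pics/scene5.npy",d)
togo([.5509,-.3909,.027],24.9)
s=env.observe();fitm(5,s,s["position"][2]-.0154)
p,f,b=fit("scene",d,"L",(.4473,-.4388,np.radians(25)),mr=4);print("L",p,f,b)
cv2.imwrite("pics/c5.png",cv2.resize(p_:=cv2.imread("pics/scene5.png")[100:210,240:370],None,fx=5,fy=5,interpolation=cv2.INTER_CUBIC))
E
```

```text
time: 10.1
position: [0.5521, -0.3915, 0.0348]
ee_rot: [0.538, 0.843, -0.0, 0.002]
contact_force: [0.3, -0.4, -1.2]
finger_gap: 0.0097
t 10.2 p [ 0.5507 -0.3904  0.0333] yaw 24.94 gap 0.0098 F [-0.3  0.1 -1.4] q [ 0.33  0.68  0.32  1.7  -0.28  0.81  1.22]
rows now-axes xyz [-0.014 -0.001  0.158]  target-axes xyz [-0.014 -0.001  0.158]  w [-0.003  0.006  0.01 ]
centre [ 550.1 -388.3] yaw 204.83 f 5.954 minus TCP along e -0.34 lat -2.15
centre [ 550.1 -388.3] yaw 204.79 f 5.776 minus TCP along e -0.37 lat -2.12
L [ 0.4534734  -0.46005193  0.50163377] 10.217445866813176 -0.012346163618105754
```

View pics/c5.png

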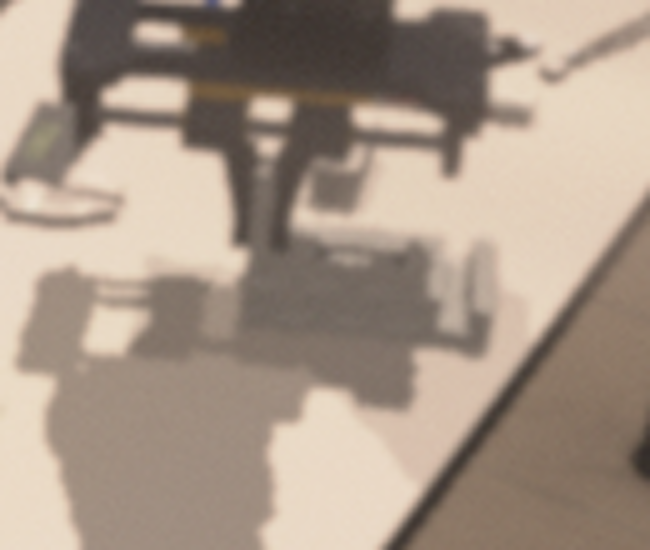

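```bash
cat > fm2.py <<'E'
from h import *
def rend(c,parts,u,v):
    return np.minimum.reduce([render(c,n,p,z,u,v) for n,p,z in parts])
def fit2(c,d,fixed,n,pose0,z0,mr=8,base=0.0,clip=.008,zfit=False):
    l,w,t,h=G[n];x,y,a=pose0;e=np.array([np.cos(a),np.sin(a)]);f=np.array([-e[1],e[0]])
    pts=np.array([proj(c,[*(np.array([x,y])+e*i+f*j),z0+k]) for i in(0,l) for j in(-w/2,w/2) for k in(0,h)])
    u0,v0=(pts.min(0)-mr).astype(int);u1,v1=(pts.max(0)+mr).astype(int)
    v,u=np.mgrid[v0:v1,u0:u1].astype(float);obs=d[v0:v1,u0:u1];ok=obs>0
    bg={(i,j):rend(c,fixed,u+i,v+j) if fixed else render(c,n,(9,9,0),0,u+i,v+j) for i in(-.33,0,.33) for j in(-.33,0,.33)}
    def cost(p):
        s=0
        for (i,j),B in bg.items(): s=s+np.minimum(abs(obs-base-np.minimum(B,render(c,n,p[:3],z0,u+i,v+j))),clip)
        return s[ok].mean()/9*1e3
    p=np.array(pose0,float)
    for st in(.005,.0015):
        sim=np.array([p,p+[st,0,0],p+[0,st,0],p+[0,0,st*15]])
        r=minimize(cost,p,method="Nelder-Mead",options=dict(initial_simplex=sim,xatol=2e-5,fatol=1e-5));p=r.x
    return p,r.fun
LP={"scene":(.4473,-.4388,np.radians(25.03)),"top":(.4448,-.4387,np.radians(24.99))}
def inL(c,p):  # pose of part (flange outer origin) in L frame, mm
    L=LP[c];d=(np.array(p[:2])-L[:2]);a=L[2];e=np.array([np.cos(a),np.sin(a)])
    return np.round([d@e*1e3,d@[-e[1],e[0]]*1e3,np.degrees(p[2]-a)%360],2)
E
python3 - <<'E'
from fm2 import *
d=np.load("pics/scene5.npy")
for o in(0,.003):
    p,f=fit2("scene",d,[("L",LP["scene"],0)],"M",(.5553+o,-.3881,np.radians(205)),.0179)
    print(inL("scene",p),f)
E
```

```text
[119.84   1.76 179.69] 3.5150113058035775
[120.07   2.09 180.29] 3.580561460026361
```

```bash
python3 -m jog '[{"x":-0.014,"y":0,"z":0.12,"wx":0,"wy":0,"wz":0},{"x":0,"y":0,"z":0,"wx":0,"wy":0,"wz":0}]'; python3 - <<'E'
from fm import *
env.grab_frame("scene")
togo([.5507,-.3909,.0255],24.9)
E
```

```text
time: 10.4
position: [0.5515, -0.3913, 0.0292]
ee_rot: [0.538, 0.843, -0.0, 0.001]
contact_force: [-0.3, 1.3, -1.0]
finger_gap: 0.0097
t 10.45 p [ 0.5518 -0.3916  0.0297] yaw 24.94 gap 0.0095 F [ 0.1 -0.  -1.7] q [ 0.34  0.69  0.32  1.7  -0.28  0.8   1.22]
rows now-axes xyz [ 0.027 -0.018  0.105]  target-axes xyz [ 0.027 -0.018  0.105]  w [0.016 0.036 0.009]
```

```bash
python3 -m jog '[{"x":0.025,"y":-0.018,"z":0.08,"wx":0.016,"wy":0.036,"wz":0},{"x":0,"y":0,"z":0.02,"wx":0,"wy":0,"wz":0}]'; python3 - <<'E'
from fm import *
env.grab_frame("scene")
togo([.5507,-.3909,.0255],24.9)
E
```

```text
time: 10.65
position: [0.5512, -0.3913, 0.0263]
ee_rot: [0.538, 0.843, 0.0, 0.001]
contact_force: [-0.2, 0.9, -1.9]
finger_gap: 0.0095
t 10.7 p [ 0.5514 -0.3915  0.0264] yaw 24.94 gap 0.0094 F [ 0.1  0.2 -1.3] q [ 0.34  0.69  0.32  1.7  -0.28  0.79  1.22]
rows now-axes xyz [ 0.02  -0.009  0.023]  target-axes xyz [ 0.02  -0.009  0.023]  w [0.013 0.02  0.009]
```

```bash
python3 -m jog '[{"x":0.02,"y":-0.012,"z":0.03,"wx":0.013,"wy":0.02,"wz":0},{"x":0,"y":0,"z":0.015,"wx":0,"wy":0,"wz":0}]'; python3 - <<'E'
from fm import *
p,d=env.grab_frame("scene");np.save("pics/scene6.npy",d)
togo([.5507,-.3909,.0255],24.9)
E
```

```text
time: 10.9
position: [0.5508, -0.3911, 0.0253]
ee_rot: [0.538, 0.843, 0.0, 0.0]
contact_force: [-2.2, 1.5, 3.9]
finger_gap: 0.0093
t 10.95 p [ 0.5508 -0.3911  0.0253] yaw 24.94 gap 0.0101 F [-1.1  0.7  1.5] q [ 0.34  0.69  0.32  1.7  -0.28  0.79  1.22]
rows now-axes xyz [ 0.005  0.    -0.004]  target-axes xyz [ 0.005  0.    -0.004]  w [0.005 0.003 0.008]
```

```bash
python3 - <<'E'
from fm2 import *
d=np.load("pics/scene6.npy")
for o in(0,.003):
    p,f=fit2("scene",d,[("L",LP["scene"],0)],"M",(.5553+o,-.3881,np.radians(205)),.010)
    print(inL("scene",p),f)
E
python3 -m jog '[{"x":0,"y":0,"z":0,"wx":0,"wy":0,"wz":0},{"x":0,"y":0,"z":0,"wx":0,"wy":0,"wz":0},{"x":0,"y":0,"z":0,"wx":0,"wy":0,"wz":0}]' 0.3
python3 -m jog '[{"x":0,"y":0,"z":-0.3,"wx":0,"wy":0,"wz":0},{"x":0,"y":0,"z":-1,"wx":0,"wy":0,"wz":0},{"x":0,"y":0,"z":-1,"wx":0,"wy":0,"wz":0}]'
python3 - <<'E'
from fm import *
togo([.6372,-.245,.12],95.2)
p,d=env.grab_frame("scene");np.save("pics/scene7.npy",d);cv2.imwrite("pics/scene7.png",p)
cv2.imwrite("pics/c7.png",cv2.resize(p[100:210,240:370],None,fx=5,fy=5,interpolation=cv2.INTER_CUBIC))
from fm2 import *
for o in(0,.003):
    p,f=fit2("scene",d,[("L",LP["scene"],0)],"M",(.5553+o,-.3881,np.radians(205)),.010)
    print(inL("scene",p),f)
E
```

```text
[119.26   1.31 179.94] 3.397339775107812
[119.23   1.36 179.96] 3.4450356441041166
time: 11.25
position: [0.5514, -0.3918, 0.026]
ee_rot: [0.538, 0.843, -0.0, 0.001]
contact_force: [0.9, 0.8, 0.7]
finger_gap: 0.0232
time: 11.55
position: [0.5481, -0.3892, 0.1154]
ee_rot: [0.538, 0.843, -0.0, -0.005]
contact_force: [1.1, 1.2, 0.8]
finger_gap: 0.0258
t 11.55 p [ 0.5481 -0.3892  0.1154] yaw 24.93 gap 0.0258 F [1.1 1.2 0.8] q [ 0.31  0.59  0.36  1.65 -0.24  0.96  1.19]
rows now-axes xyz [ 2.331  3.54  -0.118]  target-axes xyz [-2.546  3.389 -0.116]  w [-2.000e-03 -1.320e-01 -1.533e+01]
[119.23   1.41 180.05] 2.241127574494079
[119.23   1.36 179.96] 2.251444881687422
```

View pics/c7.png

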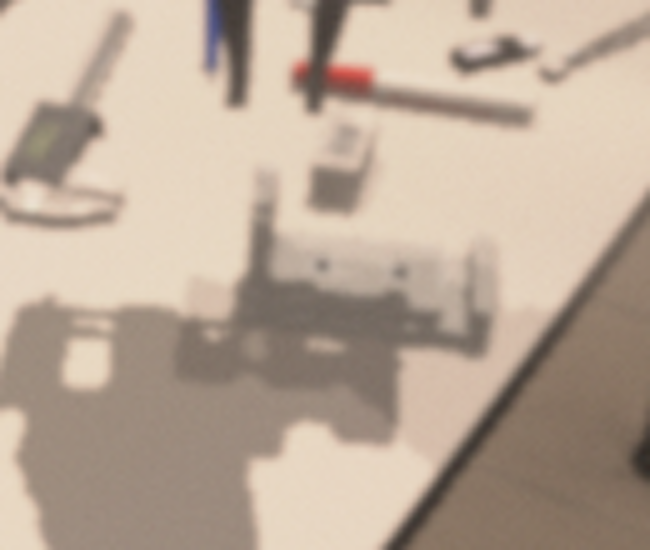

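```bash
python3 -m jog '[{"x":0.4,"y":0.7,"z":0,"wx":0,"wy":0,"wz":-1},{"x":0.35,"y":0.7,"z":0,"wx":0,"wy":0,"wz":-1},{"x":0.25,"y":0.75,"z":0,"wx":0,"wy":0,"wz":-1},{"x":0.2,"y":0.8,"z":0,"wx":0,"wy":0,"wz":-1},{"x":0.1,"y":0.8,"z":0,"wx":0,"wy":0,"wz":-1},{"x":0,"y":0,"z":0,"wx":0,"wy":0,"wz":-1},{"x":0,"y":0,"z":0,"wx":0,"wy":0,"wz":-1},{"x":0,"y":0,"z":0,"wx":0,"wy":0,"wz":-1}]' 0.4
python3 - <<'E'
from fm import *
togo([.6376,-.2451,.12],95.2)
E
```

```text
time: 12.4
position: [0.6582, -0.2471, 0.1259]
ee_rot: [0.221, 0.975, -0.0, 0.004]
contact_force: [-0.9, 0.2, -0.3]
finger_gap: 0.0347
t 12.4 p [ 0.6582 -0.2471  0.1259] yaw 64.5 gap 0.0347 F [-0.9  0.2 -0.3] q [ 0.18  0.6   0.18  1.57 -0.12  0.98  1.52]
rows now-axes xyz [ 0.487 -0.176  0.145]  target-axes xyz [0.508 0.097 0.149]  w [-0.01   0.096 -6.697]
```

```bash
python3 -m jog '[{"x":0.25,"y":-0.1,"z":0,"wx":0,"wy":0,"wz":-1},{"x":0.25,"y":0,"z":0,"wx":0,"wy":0,"wz":-1},{"x":0,"y":0,"z":0,"wx":0,"wy":0,"wz":-1},{"x":0,"y":0,"z":0,"wx":0,"wy":0,"wz":-1},{"x":0,"y":0,"z":0,"wx":0,"wy":0,"wz":-1},{"x":0,"y":0,"z":0,"wx":0,"wy":0,"wz":-1},{"x":0,"y":0,"z":0,"wx":0,"wy":0,"wz":-0.7},{"x":0,"y":0,"z":0,"wx":0,"wy":0,"wz":0}]'
python3 - <<'E'
from fm import *
p,d=env.grab_frame("top");np.save("pics/top8.npy",d);cv2.imwrite("pics/top8.png",p)
p,d=env.grab_frame("scene");np.save("pics/scene8.npy",d);cv2.imwrite("pics/scene8.png",p)
togo([.6376,-.2451,.07],95.2)
E
```

```text
time: 13.2
position: [0.6449, -0.2244, 0.119]
ee_rot: [-0.076, 0.997, 0.003, -0.0]
contact_force: [1.1, 1.6, 0.6]
finger_gap: 0.0347
t 13.3 p [ 0.6447 -0.2247  0.1191] yaw 98.63 gap 0.0345 F [-0.9 -0.1  0.5] q [ 0.26  0.57  0.02  1.61 -0.02  0.96  2.01]
rows now-axes xyz [ 0.253 -0.485  1.224]  target-axes xyz [ 0.224 -0.493  1.227]  w [0.067 0.002 0.749]
```

View pics/top8.png

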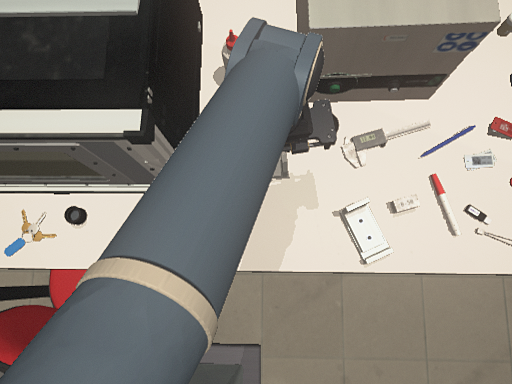

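View pics/scene8.png

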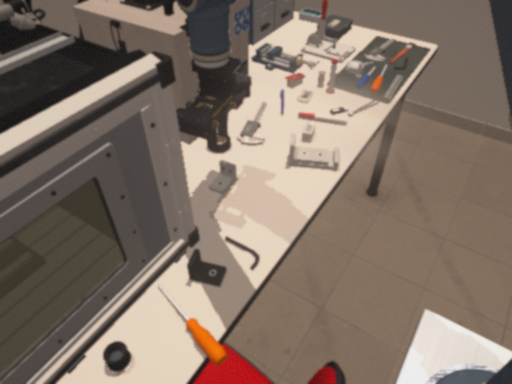

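```bash
python3 - <<'E'
from fm2 import *
W=cloud("top",np.load("pics/top8.npy"))
for (u,v) in[(255,25),(290,30),(310,50),(320,45),(318,70),(300,60),(315,110),(330,120)]: print((u,v),np.round(W[v,u],3))
for c in("top","scene"):
    d=np.load(f"pics/{c}8.npy")
    # table bias near by
    L0=LP[c]
    e=np.array([np.cos(L0[2]),np.sin(L0[2])]);m0=np.array(L0[:2])+.12*e
    M=(*m0,L0[2]+np.pi)
    for it in range(2):
        p,f=fit2(c,d,[("L",LP[c],0)],"M",M,.010,mr=5);M=p
        print(c,"M in L0",inL(c,p),round(f,3))
        q,f=fit2(c,d,[("M",M,.01)],"L",LP[c],0,mr=5);LP[c]=q
        print(c,"L",np.round(q[:2]*1e3,1),np.degrees(q[2]),round(f,3),"M in L",inL(c,M))
E
```

```text
(255, 25) [ 0.669 -0.202  0.473]
(290, 30) [ 0.968 -0.26   0.   ]
(310, 50) [ 0.633 -0.259  0.483]
(320, 45) [ 0.65  -0.272  0.463]
(318, 70) [ 0.625 -0.27   0.456]
(300, 60) [ 0.617 -0.248  0.491]
(315, 110) [ 0.673 -0.29   0.232]
(330, 120) [ 0.657 -0.314  0.229]
top M in L0 [119.11   1.23 179.97] 1.589
top L [ 445.  -438.6] 24.964723022021186 1.603 M in L [118.91   1.27 180.  ]
top M in L0 [118.91   1.27 180.  ] 1.588
top L [ 445.  -438.6] 24.95688954915332 1.59 M in L [118.92   1.28 180.01]
scene M in L0 [119.25   1.29 179.85] 2.275
scene L [ 447.7 -438.7] 24.762005488323442 1.895 M in L [118.82   1.89 180.12]
scene M in L0 [118.82   1.89 180.12] 2.26
scene L [ 447.7 -438.7] 24.762009329201135 1.895 M in L [118.82   1.89 180.12]
```

Both cameras agree that the medium sits within about 1.3 mm laterally and 1 mm lengthwise of ideal, with yaw within 0.1°. That is acceptable. Next is the small one.

```bash
python3 -m jog '[{"x":0.2,"y":-0.49,"z":0.4,"wx":0.07,"wy":0,"wz":0.72},{"x":0,"y":0,"z":0.6,"wx":0,"wy":0,"wz":0},{"x":0,"y":0,"z":0,"wx":0,"wy":0,"wz":0}]'
python3 - <<'E'
from fm import *
env.grab_frame("scene")
togo([.6388,-.2449,.014],95.35)
E
```

```text
time: 13.6
position: [0.6393, -0.2476, 0.0761]
ee_rot: [-0.043, 0.999, -0.001, -0.0]
contact_force: [0.6, -0.0, 0.3]
finger_gap: 0.0348
t 13.65 p [ 0.6401 -0.2493  0.0779] yaw 94.84 gap 0.035 F [ 0.5 -0.8  0.3] q [ 0.28  0.62  0.04  1.64 -0.03  0.88  1.99]
rows now-axes xyz [0.025 0.119 1.597]  target-axes xyz [0.021 0.112 1.597]  w [-0.061  0.021 -0.111]
```

```bash
python3 -m jog '[{"x":0.02,"y":0.11,"z":0.4,"wx":-0.06,"wy":0.02,"wz":-0.11},{"x":0,"y":0,"z":0.4,"wx":0,"wy":0,"wz":0},{"x":0,"y":0,"z":0.4,"wx":0,"wy":0,"wz":0},{"x":0,"y":0,"z":0.2,"wx":0,"wy":0,"wz":0}]'
python3 - <<'E'
from fm import *
p,d=env.grab_frame("scene");cv2.imwrite("pics/c9.png",cv2.resize(p[110:230,150:290],None,fx=4,fy=4,interpolation=cv2.INTER_CUBIC))
togo([.6388,-.2449,.014],95.35)
E
```

```text
time: 14.05
position: [0.6401, -0.247, 0.0199]
ee_rot: [-0.045, 0.999, -0.001, 0.002]
contact_force: [-0.5, 0.5, -0.1]
finger_gap: 0.0347
t 14.1 p [ 0.6395 -0.2468  0.0189] yaw 95.21 gap 0.0351 F [ 0.2  0.3 -0.5] q [ 0.28  0.69  0.04  1.67 -0.03  0.78  1.99]
rows now-axes xyz [0.013 0.049 0.122]  target-axes xyz [0.012 0.049 0.122]  w [-0.024  0.026 -0.031]
```

View pics/c9.png

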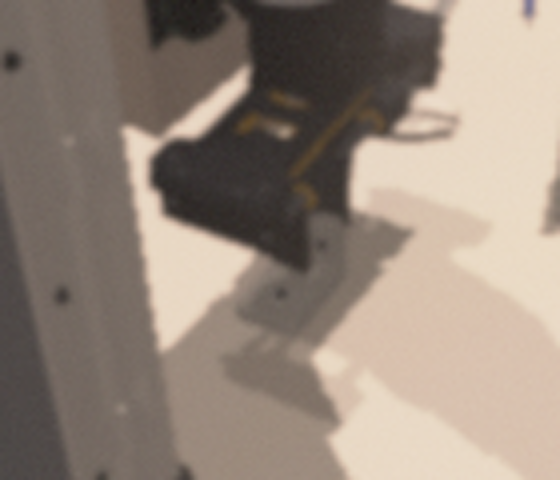

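```bash
python3 -m jog '[{"x":0.01,"y":0.05,"z":0.11,"wx":-0.02,"wy":0.02,"wz":-0.03},{"x":0,"y":0,"z":0,"wx":0,"wy":0,"wz":0}]'
python3 - <<'E'
from fm import *
togo([.6388,-.2449,.014],95.35)
E
python3 -m jog '[{"x":0,"y":0,"z":0,"wx":0,"wy":0,"wz":0},{"x":0,"y":0,"z":0,"wx":0,"wy":0,"wz":0},{"x":0,"y":0,"z":0,"wx":0,"wy":0,"wz":0},{"x":0,"y":0,"z":0,"wx":0,"wy":0,"wz":0},{"x":0,"y":0,"z":0,"wx":0,"wy":0,"wz":0}]' 0 45
python3 - <<'E'
from fm import *
togo([.6388,-.2449,.014],95.35)
E
```

```text
time: 14.3
position: [0.6388, -0.2445, 0.0134]
ee_rot: [-0.047, 0.999, 0.0, -0.0]
contact_force: [-0.7, -0.0, -0.2]
finger_gap: 0.0347
t 14.3 p [ 0.6388 -0.2445  0.0134] yaw 95.37 gap 0.0347 F [-0.7 -0.  -0.2] q [ 0.28  0.7   0.03  1.67 -0.03  0.77  1.99]
rows now-axes xyz [-0.    -0.011 -0.015]  target-axes xyz [-0.    -0.011 -0.015]  w [ 0.003 -0.005  0.003]
time: 14.8
position: [0.6403, -0.2448, 0.0155]
ee_rot: [-0.047, 0.999, -0.001, 0.002]
contact_force: [-0.4, -0.7, -1.1]
finger_gap: 0.01
t 14.8 p [ 0.6403 -0.2448  0.0155] yaw 95.37 gap 0.01 F [-0.4 -0.7 -1.1] q [ 0.28  0.7   0.03  1.67 -0.03  0.77  1.99]
rows now-axes xyz [0.038 0.001 0.039]  target-axes xyz [0.038 0.001 0.039]  w [-0.015  0.041  0.005]
```

```bash
python3 -m jog '[{"x":0,"y":0,"z":-0.3,"wx":0,"wy":0,"wz":0},{"x":0,"y":0,"z":-1,"wx":0,"wy":0,"wz":0},{"x":0,"y":0,"z":-1,"wx":0,"wy":0,"wz":0},{"x":0,"y":0,"z":-0.4,"wx":0,"wy":0,"wz":0.5},{"x":0.7,"y":-0.6,"z":-0.1,"wx":0,"wy":0,"wz":1},{"x":0.6,"y":-0.7,"z":-0.1,"wx":0,"wy":0,"wz":1},{"x":0.5,"y":-0.8,"z":-0.1,"wx":0,"wy":0,"wz":1},{"x":0.4,"y":-0.8,"z":-0.1,"wx":0,"wy":0,"wz":1},{"x":0.3,"y":-0.9,"z":0,"wx":0,"wy":0,"wz":1},{"x":0.2,"y":-0.9,"z":0,"wx":0,"wy":0,"wz":1}]'
python3 - <<'E'
from fm import *
togo([.474,-.4268,.12],25)
E
```

```text
time: 15.8
position: [0.5037, -0.4155, 0.1518]
ee_rot: [0.214, 0.977, 0.002, 0.006]
contact_force: [0.4, -0.5, -0.8]
finger_gap: 0.0097
t 15.8 p [ 0.5037 -0.4155  0.1518] yaw 65.28 gap 0.0097 F [ 0.4 -0.5 -0.8] q [ 0.49  0.49  0.2   1.68 -0.12  0.97  1.87]
rows now-axes xyz [ 0.565 -0.574  0.784]  target-axes xyz [ 0.057 -0.793  0.794]  w [0.129 0.103 8.786]
```

```bash
python3 -m jog '[{"x":0.3,"y":-0.3,"z":0.05,"wx":0.02,"wy":0,"wz":1},{"x":0.2,"y":-0.3,"z":0.05,"wx":0.02,"wy":0,"wz":1},{"x":0,"y":0,"z":0.05,"wx":0.02,"wy":0,"wz":1},{"x":0,"y":0,"z":0,"wx":0,"wy":0,"wz":1},{"x":0,"y":0,"z":0,"wx":0,"wy":0,"wz":1},{"x":0,"y":0,"z":0,"wx":0,"wy":0,"wz":1},{"x":0,"y":0,"z":0,"wx":0,"wy":0,"wz":1},{"x":0,"y":0,"z":0,"wx":0,"wy":0,"wz":1},{"x":0,"y":0,"z":0,"wx":0,"wy":0,"wz":0.7},{"x":0,"y":0,"z":0,"wx":0,"wy":0,"wz":0}]'
python3 - <<'E'
from fm import *
togo([.474,-.4268,.1],25)
E
```

```text
time: 16.8
position: [0.4661, -0.437, 0.1549]
ee_rot: [0.553, 0.833, 0.0, 0.009]
contact_force: [0.1, -0.0, -1.0]
finger_gap: 0.0099
t 16.8 p [ 0.4661 -0.437   0.1549] yaw 22.81 gap 0.0099 F [ 0.1 -0.  -1. ] q [ 0.41  0.48  0.39  1.73 -0.22  0.96  1.28]
rows now-axes xyz [0.179 0.266 1.373]  target-axes xyz [0.148 0.286 1.372]  w [ 0.127  0.184 -0.479]
```

```bash
python3 -m jog '[{"x":0.15,"y":0.29,"z":0.3,"wx":0.13,"wy":0.18,"wz":-0.48},{"x":0,"y":0,"z":0.6,"wx":0,"wy":0,"wz":0},{"x":0,"y":0,"z":0.5,"wx":0,"wy":0,"wz":0},{"x":0,"y":0,"z":0.3,"wx":0,"wy":0,"wz":0},{"x":0,"y":0,"z":0,"wx":0,"wy":0,"wz":0}]'
python3 - <<'E'
from fm import *
togo([.474,-.4268,.05],25)
for i in range(2): p,d=env.grab_frame("scene")
np.save("pics/scene10.npy",d)
s=env.observe();togo([.474,-.4268,.05],25)
cv2.imwrite("pics/c10.png",cv2.resize(p[90:210,230:370],None,fx=5,fy=5,interpolation=cv2.INTER_CUBIC))
from fm2 import *
L=LP["scene"]
e=np.array([np.cos(L[2]),np.sin(L[2])]);f=np.array([-e[1],e[0]])
M=(*(np.array(L[:2])+.1192*e+.0013*f),L[2]+np.pi)
for o in(0,.003):
    q,c=fit2("scene",d,[("L",L,0),("M",M,.01)],"S",(s["position"][0]-.0045+o,s["position"][1]-.001,L[2]),s["position"][2]-.0155)
    print(inL("scene",q),c)
E
```

```text
time: 17.3
position: [0.4791, -0.4229, 0.0843]
ee_rot: [0.53, 0.848, 0.002, -0.0]
contact_force: [0.8, -0.2, -0.4]
finger_gap: 0.0098
t 17.3 p [ 0.4791 -0.4229  0.0843] yaw 25.94 gap 0.0098 F [ 0.8 -0.2 -0.4] q [ 0.42  0.57  0.34  1.77 -0.25  0.85  1.32]
rows now-axes xyz [-0.034 -0.159  0.858]  target-axes xyz [-0.035 -0.157  0.859]  w [ 0.031 -0.027  0.206]
t 17.4 p [ 0.4799 -0.424   0.0863] yaw 25.9 gap 0.0098 F [ 0.4 -0.8 -0.9] q [ 0.42  0.57  0.34  1.76 -0.25  0.85  1.32]
rows now-axes xyz [ 0.003 -0.167  0.907]  target-axes xyz [-0.    -0.163  0.907]  w [0.05  0.013 0.196]
[31.75  0.46  2.55] 4.1386177878012695
[31.75  0.45  2.56] 4.103711047675575
```

View pics/c10.png

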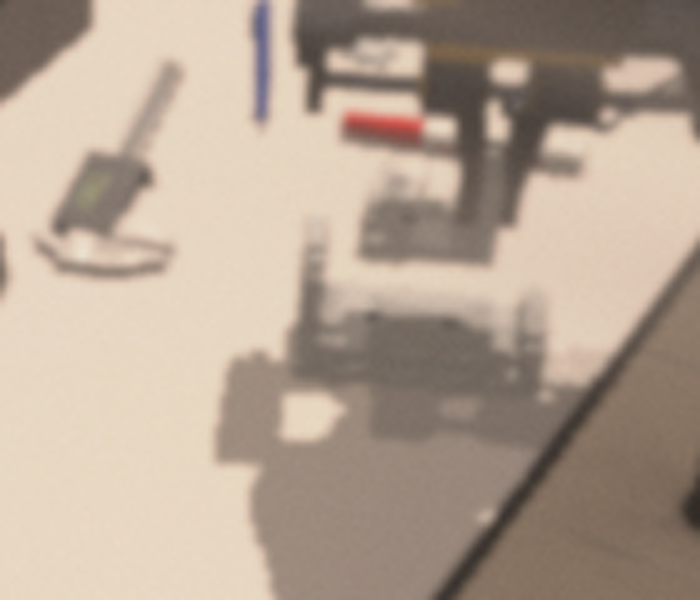

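```bash
python3 -m jog '[{"x":0,"y":-0.17,"z":0.3,"wx":0.05,"wy":0.01,"wz":0.2},{"x":0,"y":0,"z":0.5,"wx":0,"wy":0,"wz":0},{"x":0,"y":0,"z":0.2,"wx":0,"wy":0,"wz":0},{"x":0,"y":0,"z":0,"wx":0,"wy":0,"wz":0}]'
python3 - <<'E'
from fm import *
for i in range(2): p,d=env.grab_frame("scene")
np.save("pics/scene11.npy",d)
s=env.observe();togo([.4737,-.4269,.04],25)
from fm2 import *
L=LP["scene"]
e=np.array([np.cos(L[2]),np.sin(L[2])]);f=np.array([-e[1],e[0]])
M=(*(np.array(L[:2])+.1192*e+.0013*f),L[2]+np.pi)
for o in(0,.003):
    q,c=fit2("scene",d,[("L",L,0),("M",M,.01)],"S",(s["position"][0]-.0045+o,s["position"][1]-.001,L[2]),s["position"][2]-.0155)
    print(inL("scene",q),c)
E
```

```text
time: 17.8
position: [0.4743, -0.4298, 0.0473]
ee_rot: [0.538, 0.843, -0.001, 0.003]
contact_force: [0.3, 0.7, -0.8]
finger_gap: 0.0098
t 17.9 p [ 0.4749 -0.4301  0.0484] yaw 24.86 gap 0.0095 F [ 0.5 -0.4 -0.8] q [ 0.43  0.61  0.33  1.79 -0.27  0.78  1.34]
rows now-axes xyz [0.088 0.006 0.209]  target-axes xyz [0.086 0.006 0.209]  w [ 0.032  0.093 -0.03 ]
[24.24 -3.12  1.01] 3.9928730124451275
[23.68 -2.69  0.09] 4.060730781733061
```

```bash
python3 -m jog '[{"x":0.09,"y":0.005,"z":0.12,"wx":0.03,"wy":0.09,"wz":-0.03},{"x":0,"y":0,"z":0.05,"wx":0,"wy":0,"wz":0},{"x":0,"y":0,"z":0,"wx":0,"wy":0,"wz":0}]'
python3 - <<'E'
from fm import *
for i in range(2): p,d=env.grab_frame("scene")
s=env.observe();togo([.4738,-.4268,.0365],25)
from fm2 import *
L=LP["scene"]
e=np.array([np.cos(L[2]),np.sin(L[2])]);f=np.array([-e[1],e[0]])
M=(*(np.array(L[:2])+.1192*e+.0013*f),L[2]+np.pi)
for o in(0,.003):
    q,c=fit2("scene",d,[("L",L,0),("M",M,.01)],"S",(s["position"][0]-.0045+o,s["position"][1]-.001,L[2]),s["position"][2]-.0155)
    print(inL("scene",q),c)
E
```

```text
time: 18.2
position: [0.4745, -0.4274, 0.043]
ee_rot: [0.537, 0.843, -0.0, 0.002]
contact_force: [-0.9, 0.6, -0.6]
finger_gap: 0.0094
t 18.3 p [ 0.4746 -0.4274  0.0431] yaw 25.02 gap 0.0095 F [ 0.2  0.6 -1.2] q [ 0.43  0.62  0.33  1.79 -0.27  0.77  1.34]
rows now-axes xyz [ 0.023 -0.01   0.165]  target-axes xyz [ 0.023 -0.01   0.165]  w [0.021 0.034 0.003]
[24.96 -0.67  0.35] 3.8247875658838657
[24.96 -0.74  0.23] 3.882980763585537
```

```bash
python3 -m jog '[{"x":0.035,"y":-0.01,"z":0.12,"wx":0.02,"wy":0.03,"wz":0},{"x":0,"y":0,"z":0.04,"wx":0,"wy":0,"wz":0}]'
python3 - <<'E'
from fm import *
p,d=env.grab_frame("scene")
s=env.observe();togo([.4738,-.4268,.0355],25)
E
```

```text
time: 18.5
position: [0.4738, -0.4264, 0.0368]
ee_rot: [0.537, 0.843, -0.0, 0.001]
contact_force: [-0.1, 0.8, -1.1]
finger_gap: 0.0098
t 18.55 p [ 0.4739 -0.4266  0.0368] yaw 25.02 gap 0.0093 F [-0.7 -0.5 -1.5] q [ 0.44  0.63  0.32  1.8  -0.27  0.76  1.34]
rows now-axes xyz [-0.003 -0.005  0.032]  target-axes xyz [-0.003 -0.005  0.032]  w [0.006 0.016 0.004]
```

```bash
python3 -m jog '[{"x":0,"y":-0.005,"z":0.035,"wx":0,"wy":0.01,"wz":0},{"x":0,"y":0,"z":0.02,"wx":0,"wy":0,"wz":0}]'
python3 - <<'E'
from fm2 import *
for i in range(1): p,d=env.grab_frame("scene")
s=env.observe();togo([.4738,-.4268,.0355],25)
L=LP["scene"]
e=np.array([np.cos(L[2]),np.sin(L[2])]);f=np.array([-e[1],e[0]])
M=(*(np.array(L[:2])+.1192*e+.0013*f),L[2]+np.pi)
for o in(0,.003):
    q,c=fit2("scene",d,[("L",L,0),("M",M,.01)],"S",(s["position"][0]-.0045+o,s["position"][1]-.001,L[2]),.02)
    print(inL("scene",q),c)
E
```

```text
time: 18.75
position: [0.4739, -0.4268, 0.0353]
ee_rot: [0.537, 0.843, 0.0, 0.0]
contact_force: [-2.3, 2.3, 9.2]
finger_gap: 0.0099
t 18.8 p [ 0.4738 -0.4268  0.0354] yaw 25.01 gap 0.0099 F [-1.4  1.7  4.6] q [ 0.44  0.63  0.32  1.8  -0.28  0.76  1.34]
rows now-axes xyz [ 0.    -0.001 -0.004]  target-axes xyz [ 0.    -0.001 -0.004]  w [0.011 0.003 0.003]
[24.89 -0.17  0.98] 3.8024367735412086
[24.89 -0.12  1.06] 3.7936433889058305
```

```bash
python3 -m jog '[{"x":0,"y":0,"z":0,"wx":0,"wy":0,"wz":0},{"x":0,"y":0,"z":0,"wx":0,"wy":0,"wz":0},{"x":0,"y":0,"z":0,"wx":0,"wy":0,"wz":0}]' 0.3
python3 -m jog '[{"x":0,"y":0,"z":-0.3,"wx":0,"wy":0,"wz":0},{"x":0,"y":0,"z":-1,"wx":0,"wy":0,"wz":0},{"x":0,"y":0,"z":-1,"wx":0,"wy":0,"wz":0},{"x":0,"y":0,"z":-1,"wx":0,"wy":0,"wz":0},{"x":0.7,"y":0.5,"z":-0.5,"wx":0,"wy":0,"wz":0},{"x":0.8,"y":0.5,"z":0,"wx":0,"wy":0,"wz":0},{"x":0.8,"y":0.5,"z":0,"wx":0,"wy":0,"wz":0},{"x":0.8,"y":0.5,"z":0,"wx":0,"wy":0,"wz":0},{"x":0.8,"y":0.5,"z":0,"wx":0,"wy":0,"wz":0},{"x":0.8,"y":0.5,"z":0,"wx":0,"wy":0,"wz":0},{"x":0,"y":0,"z":0,"wx":0,"wy":0,"wz":0}]'
cat > chk.py <<'E'
from fm2 import *
import sys
t=sys.argv[1];ims=[]
for c in("top","scene"):
    p,d=env.grab_frame(c);np.save(f"pics/{c}{t}.npy",d)
    ims.append(cv2.resize(p[170:280,310:430] if c=="top" else p[110:220,250:370],(400,367),interpolation=cv2.INTER_CUBIC))
    L=LP[c];e=np.array([np.cos(L[2]),np.sin(L[2])]);f=np.array([-e[1],e[0]])
    at=lambda x,y,a:(*(np.array(L[:2])+x*e+y*f),L[2]+a)
    M=at(.1192,.0013,np.pi);S=at(.0249,0,0)
    for k in range(2):
        S,fs=fit2(c,d,[("L",L,0),("M",M,.01)],"S",S,.02,mr=5)
        M,fm=fit2(c,d,[("L",L,0),("S",S,.02)],"M",M,.01,mr=5)
        L,fl=fit2(c,d,[("M",M,.01),("S",S,.02)],"L",L,0,mr=5)
    print(c,"S0",inL(c,S),round(fs,2),"M0",inL(c,M),round(fm,2),"L0",inL(c,L))
    LP[c]=L;print(c,"rel new L: S",inL(c,S),"M",inL(c,M))
cv2.imwrite(f"pics/k{t}.png",np.hstack(ims))
E
python3 chk.py 12; python3 -c "
from h import *
togo([.4738,-.4268,.0355],25)"
```

```text
time: 19.1
position: [0.4744, -0.4274, 0.0359]
ee_rot: [0.537, 0.843, 0.0, 0.001]
contact_force: [0.5, -0.6, 0.2]
finger_gap: 0.0233
time: 20.2
position: [0.5057, -0.2022, 0.2026]
ee_rot: [0.54, 0.842, 0.001, 0.007]
contact_force: [-0.1, 0.1, 0.1]
finger_gap: 0.0262
top S0 [ 24.61   0.38 359.95] 1.62 M0 [119.03   1.19 179.86] 1.62 L0 [-0.01 -0.1   0.05]
top rel new L: S [ 24.63   0.46 359.91] M [119.05   1.19 179.81]
scene S0 [24.54  0.55  0.  ] 2.61 M0 [119.1    1.3  180.35] 2.32 L0 [ 4.3000e-01 -3.0000e-02  3.5971e+02]
scene rel new L: S [24.1  0.7  0.3] M [118.66   1.94 180.64]
t 20.3 p [ 0.5046 -0.2077  0.2029] yaw 24.25 gap 0.0263 F [-0.3 -0.1  0.1] q [ 0.02  0.27  0.35  1.89 -0.11  0.98  0.84]
rows now-axes xyz [-4.619 -2.984  4.227]  target-axes xyz [-4.638 -3.013  4.186]  w [ 0.093  0.173 -0.165]
```

View pics/k12.png

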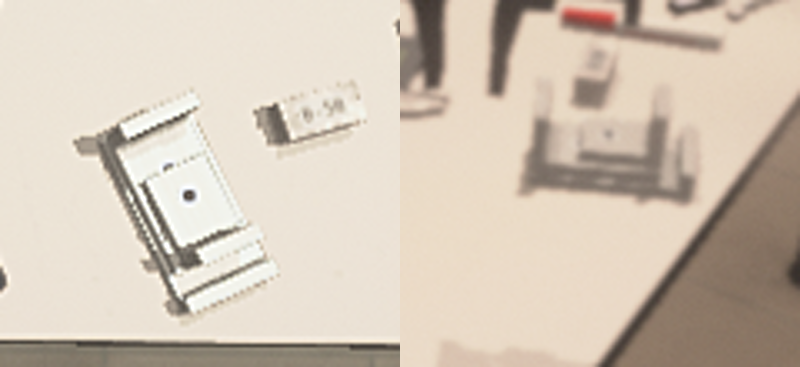

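```bash
python3 -c "
from cell import env
print(env.finish_job())"
```

```text
the job is handed in; nothing more can be done
None
```

The three brackets are piled as asked, and the job was handed in at about 20 s with the gripper well clear. I left the large one where it lay and placed the medium on its leg facing the opposite way. The small one went on the medium's leg, turned back to face the same way as the large one.

**Last checks (model fits to the depth images of both cameras):**

| Part | Along the leg | Sideways | Turn |
|---|---|---|---|
| Medium on large | about 1 mm short of the large one's free end | 1.2 to 1.9 mm off | within 0.2° (top camera), 0.6° (scene camera) |
| Small on medium | within about 0.6 mm of the medium's free end | about 0.7 to 1.2 mm off | within 0.4° |

- **Large bracket:** it shifted by no more than about 0.4 mm between fits, which is within the measurement error.
- **Disagreement:** the two cameras differ by about 2 mm in absolute x, so I relied on positions relative to the large bracket.
- **What went wrong:** the first grip on the medium drifted upward, so I opened the fingers and gripped it again lower.

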